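Run a batch of tissue cassettes through the bench marking press

TASK

Get the marking press ready: turn the counter knob back to its zero stop, and with the screwdriver (never with the fingers) turn the brass slotted selector a quarter turn clockwise to its stop; also lay every cassette on the bench flat in a pocket of the press, one per pocket. Then, with all that in place, press the blue pedal fully down to its stop, hold it there for a second and let it come up. After that move all the cassettes flat, side by side, onto the floor of the orange tray, and leave the screwdriver standing in its green stand and the other lab things where they were.

Things in the scene. Friction and masses are not known exactly. Their poses are not given: they have to be found in the camera images.
- cass_blue: blue deep tissue cassette, a closed rigid box 46 x 30 x 18 mm, 25 g; origin at the centre of its underside, x along the 46 mm length, z up. It may be absent
- cass_green: green deep tissue cassette, a closed rigid box 46 x 30 x 18 mm, 25 g; origin at the centre of its underside, x along the 46 mm length, z up. It may be absent
- cass_yellow: yellow deep tissue cassette, a closed rigid box 46 x 30 x 18 mm, 25 g; origin at the centre of its underside, x along the 46 mm length, z up. It may be absent
- cass_white: white deep tissue cassette, a closed rigid box 46 x 30 x 18 mm, 25 g; origin at the centre of its underside, x along the 46 mm length, z up. It may be absent
- driver: flat screwdriver, 130 mm long, 90 g, standing blade down in the stand, free to turn there. Origin at the blade's tip, z up along the shaft. Blade 14 mm wide along its x and 3 mm thick (y), shaft 8 mm across up to z = 66 mm, round black flange 36 mm across at z 66 to 72 mm, red square handle 22 x 22 mm (flats square to x and y) from z = 72 to 130 mm
- stand: fixed green block 50 x 50 x 70 mm with a square through hole 23 x 23 mm in its top; the screwdriver stands in it with the flange resting on the block's top, so that its tip is 4 mm above the bench. Origin at the centre of its underside
- ctl: fixed white control box, 120 (x) x 180 (y) x 55 mm; on its top the brass selector at y = -45 mm and the blue counter knob at y = +45 mm. Origin at the centre of its underside; it may stand left or right
- selector_slot (a point): centre of the mouth of the selector's slot, on the axis of turning, 67 mm above the bench. The selector is a brass disc 33 mm across on the control box; the slot is 5.5 mm wide, 7 mm deep, 30 mm long and open at its ends, and runs along this point's x; z is up. The point turns with the selector
- selector (a joint): angle of the selector, rad: starts near 0 (slot towards the red marks), grows clockwise seen from above, stop at 1.57 (slot towards the green marks); stays where left, friction 0.06 N m. The blade has about 0.18 rad of play either way in the slot
- counter_grip (a point): gripping point on the axis of the counter knob, 92 mm above the bench. The knob's upright grip bar is 42 mm long (this point's x), 14 mm wide (y), its sides upright from 69 to 99 mm above the bench; a white line marks its -x end. It turns with the knob
- counter (a joint): angle of the counter knob, rad: 0 at the zero stop (white line towards the black mark), grows clockwise seen from above up to 4.0; starts at 0.8 to 2.4; friction 0.03 N m, stays where left. Turn it counter-clockwise to zero
- press: fixed marking press, white base 220 (x) x 150 (y) x 20 mm, origin at the centre of its underside. Pockets on its far (+x) half, pedal on its near (-x) half; hinge posts 48 mm high between them, at x = -6 mm
- nest (a point): centre of the floor of the middle pocket, 20 mm above the bench; axes as the press. Three pockets in a row at y = -45, 0 and +45 mm from here, each 56 mm (x) x 40 mm (y), for a cassette with its length along x; walls between them 5 mm thick and 6 mm high, walls at the x ends 8 mm thick and 8 mm high
- pedal_pad (a point): middle of the black rubber pad (54 x 84 mm) on top of the blue pedal, 50 mm above the bench when up; press here straight down. It turns with the pedal; the hinge runs along the press's y, 60 mm away on the +x side and 10 mm lower
- pedal (a joint): angle of the pedal, rad: 0 up (it springs back by itself), 0.22 fully down at its stop, where the pad has sunk 13 mm; takes 5 N to start, about 12 N at the stop
- tray: fixed orange tray, outer 120 (x) x 170 (y) x 24 mm, walls and floor 5 mm; origin at the centre of its underside; it may stand left or right
- tray_in (a point): centre of the tray's floor, 5 mm above the bench, axes as the tray; the floor is 110 (x) x 160 (y) mm
- reagent: bystander: white bottle 56 mm across, 110 mm high, leave alone
- jar: bystander: amber jar 52 mm across, 70 mm high, leave alone
- beaker: bystander: clear beaker 60 mm across, 70 mm high, leave alone
- dish: bystander: flat round dish 64 mm across, 12 mm high, leave alone
- timer: bystander: white bench timer 55 x 60 x 16 mm, leave alone
- slidebox: bystander: grey slide box 85 x 50 x 30 mm, leave alone
Things that resemble listed ones, but are neither listed nor needed, are in the scene too. Leave any pink look-alike of the cass_white alone.

How it is judged:
By the outcome, as a careful person would: the job done as asked, in the order asked, and still so for the second after the job is handed in, with the robot touching nothing.
Of cass_blue, cass_green, cass_yellow, cass_white only 2 to 3 are there at a start; the rules pass over those that are not, and their reading is None.
At some moment in a run one of cass_blue, cass_green, cass_yellow, cass_white may be knocked a few centimetres aside while the robot is not near it.
It also fails if it takes over 210 s, if anything falls off the work surface, if the arm or the gripper's body presses on something with over 40 N, if the wrist force passes 120 N, or if a joint passes its speed limit or range.

ROBOT

A 6-joint arm with a two-finger parallel gripper is mounted at the origin on the work surface. World frame = base frame: x ahead of the robot, y to its left, z up, the work surface at z = 0. Lengths are in m, angles in degrees, forces in N, time in s.
With the tool pointing down it reaches from about 0.4 to 0.825 m from the base axis. Payload 7 kg.
Tool frame: the origin (TCP) lies between the finger pads; the fingertips stand 19 mm ahead of it and the grasp point (between the pads) is the TCP (r.finger_overhang is the distance from the TCP to the fingertips, in m); z points along the fingers, y is the direction in which the jaws open and shut (so a half turn about z gives the same grasp; the last joint's range is limited). The gripper opens to 88 mm and grips with 3 to 60 N. Pads are 19 mm wide; open, the fingers measure 130 mm over their backs; the gripper's body (78 mm by 193 mm) begins 47 mm behind the grasp point.
Start: joints at [85.606, 20.546, 0.682, 0, -70.136, -16.507], TCP at [0.241, 0.631, 0.246] pointing down, gripper open.
Joint ranges: [-176.03, 176.03], [-82.01, 121.73], [-58.28, 71.71], [-173.87, 95.51], [-174.79, -0.11], [-173.66, 173.66]. Speed limits (degrees/s): [136.94, 136.94, 172.46, 180, 180, 180].

INTERFACE

Orientations are given as [roll, pitch, yaw] about the fixed x, y, z axes, in that order (R = Rz(yaw) Ry(pitch) Rx(roll)).
In Python, from plant import r, optics gives the robot as it stands. The module is installed in compiled form; this text tells all that it offers.
- The arm moves only by the tool step_arm, never from a script. Its argument "increments" is a list of rows, each an object of numbers: "tx", "ty", "tz": the shift along the world's x, y, z in mm; "ax", "ay", "az": the turn, a rotation vector about the world's x, y, z in degrees; "claw": the gripper command: -1 is shut, 1 is fully open, values between are in proportion. In form: [{"tx": .., "ty": .., "tz": .., "ax": .., "ay": .., "az": .., "claw": ..}, ...]. A call has 1 to 12 rows; each row shifts and turns the commanded pose from where the row before left it; what a row does not reach is not made up. A row lasts 1/10 s, in which the tool goes at most 50 mm and 8.59 degrees, less where a joint would pass 70% of its speed; a pose out of reach is approached as far as the arm can. A call with a gripper value outside its range is refused whole. The fingers move at their own pace and stop on an object; "newtons" is the grip in N (left out, the last holds). Time passes only in rows, so rows that do not move let the fingers close. It gives the time, the measured TCP pose, the force and the opening at its end, in the units of the state.
- r.get_state(): the state, without advancing time (a new reading comes with each control period).
- optics.capture(name): name is "scene" or "top"; returns a dict with "image" (384x512x3 uint8, blue, green, red), "depth" (384x512 float32, m along the optical axis (not along the pixel's ray), 0 where there is no reading), "fx", "fy", "cx", "cy" (pixels), "distortion" ([k1, k2, p1, p2, k3] as OpenCV has them; the pictures are not rectified), "R" (3x3) and "t" (3): a world point X has camera coordinates R X + t. Camera axes: x right, y down, z forward; pixel columns grow to the right and rows downward; lengths in m; the calibration is good to about 2 mm. A picture is of the moment at which its call begins.
- r.close_job(): hands the job in, once; it reports no verdict.
The state is a dict: "time_s": time; "joints": joint angles; "qd": joint speeds; "joint_torque": joint torques, N m; "tcp_pos": TCP position; "eef_rot": TCP orientation; "contact_force": force on the tool from outside, world axes, zero at the start; "moment": the same for the moment, N m; "gripper_width": finger opening in m.
Only numpy, scipy, OpenCV 4.12 (cv2) and the standard library are available. Lean on these libraries where they do the work, as an engineer would, in place of code of your own. Each camera call takes 0.05 s, during which the arm holds its last target. There are 200 camera calls.

## Working session

There is one attempt and no reset: what is moved stays moved. The work goes in short steps, Python scripts to look and compute and a tool call to move; the robot and the scene stay as the last step left them, time stands still between calls to the robot, and variables do not carry over. Pictures are saved under pics/ and viewed, about 12 in all and at most 16, crops included, and the job is handed in when it is done.

Besides the shell and the picture viewer there is one more tool, called after "Emit:" by a JSON object that holds its "op" and its "data", one argument or row to a line. step_arm: Moves the arm, as the interface text tells. Its arguments: {"type":"object","properties":{"increments":{"type":"array","items":{"type":"object","properties":{"tx":{"type":"number"},"ty":{"type":"number"},"tz":{"type":"number"},"ax":{"type":"number"},"ay":{"type":"number"},"az":{"type":"number"},"claw":{"type":"number"}}}},"newtons":{"type":"number"}},"required":["increments"]}

```bash
mkdir -p pics; ls
cat > h.py <<'E'
import numpy as np, cv2, pickle, sys
from plant import r, optics
def cap(n):
    c=optics.capture(n); pickle.dump(c,open(f'last_{n}.pkl','wb')); return c
def last(n): return pickle.load(open(f'last_{n}.pkl','rb'))
def K(c): return np.array([[c['fx'],0,c['cx']],[0,c['fy'],c['cy']],[0,0,1.]])
def rays(c,px):
    p=cv2.undistortPoints(np.array(px,float).reshape(-1,1,2),K(c),np.array(c['distortion'],float)).reshape(-1,2)
    d=np.c_[p,np.ones(len(p))]
    R=np.array(c['R']);t=np.array(c['t'])
    return -R.T@t, d@R
def onplane(c,px,z):
    o,d=rays(c,px); return o+d*((z-o[2])/d[:,2])[:,None]
def depthpt(c,px):
    o,d=rays(c,px); px=np.array(px).reshape(-1,2)
    z=np.array([np.median(c['depth'][int(v)-1:int(v)+2,int(u)-1:int(u)+2]) for u,v in px])
    return o+d*z[:,None]
def cloud(c):
    h,w=c['depth'].shape; u,v=np.meshgrid(np.arange(w),np.arange(h))
    o,d=rays(c,np.c_[u.ravel(),v.ravel()]); P=o+d*c['depth'].reshape(-1,1); P[c['depth'].ravel()==0]=np.nan
    return P.reshape(h,w,3)
def tri(c1,p1,c2,p2):
    o1,d1=rays(c1,[p1]);o2,d2=rays(c2,[p2]);A=np.c_[d1[0],-d2[0]];s=np.linalg.lstsq(A,o2-o1,rcond=None)[0]
    a=o1+d1[0]*s[0];b=o2+d2[0]*s[1];return (a+b)/2,np.linalg.norm(a-b)
def project(c,X): 
    return cv2.projectPoints(np.array(X,float).reshape(-1,1,3),cv2.Rodrigues(np.array(c['R']))[0],np.array(c['t'],float),K(c),np.array(c['distortion'],float))[0].reshape(-1,2)
E
python3 - <<'E'
from h import *
a=cap('scene');b=cap('top')
for n,c in(('scene',a),('top',b)):
    cv2.imwrite(f'pics/{n}0.png',cv2.resize(c['image'],(800,600)))
    print(n,-np.array(c['R']).T@np.array(c['t']),c['fx'],np.array(c['R']).round(2).tolist())
print(r.get_state(),r.finger_overhang)
E
```

```text
pics
scene [ 0.96652461 -0.70138065  0.67796828] 424.28052345600014 [[0.89, 0.46, -0.01], [0.26, -0.52, -0.81], [-0.38, 0.71, -0.59]]
top [0.46552302 0.0081868  0.93785464] 352.8133637114261 [[-0.01, -1.0, 0.0], [-0.99, 0.01, -0.12], [0.12, -0.0, -0.99]]
{'time_s': 0.1, 'joints': array([ 8.56063157e+01,  2.05869133e+01,  6.38766049e-01, -1.86104591e-02,
       -7.01367081e+01, -1.65080758e+01]), 'qd': array([ 0.04873802, -0.04287977,  0.19977579,  0.03782397,  0.09577283,
        0.02498178]), 'joint_torque': array([-1.26410407e-03, -5.84162486e+01,  2.93748969e+01,  7.01526403e+00,
        1.01389509e-02, -6.01356601e-05]), 'tcp_pos': array([0.24067554, 0.63018518, 0.24471638]), 'eef_rot': array([ 1.79913671e+02, -7.33917411e-03, -2.09080909e+01]), 'contact_force': array([0.61164397, 0.27970138, 0.18071852]), 'moment': array([ 0.02392023, -0.00813229, -0.01112557]), 'gripper_width': 0.08777138443744405} 0.019
```

View pics/scene0.png

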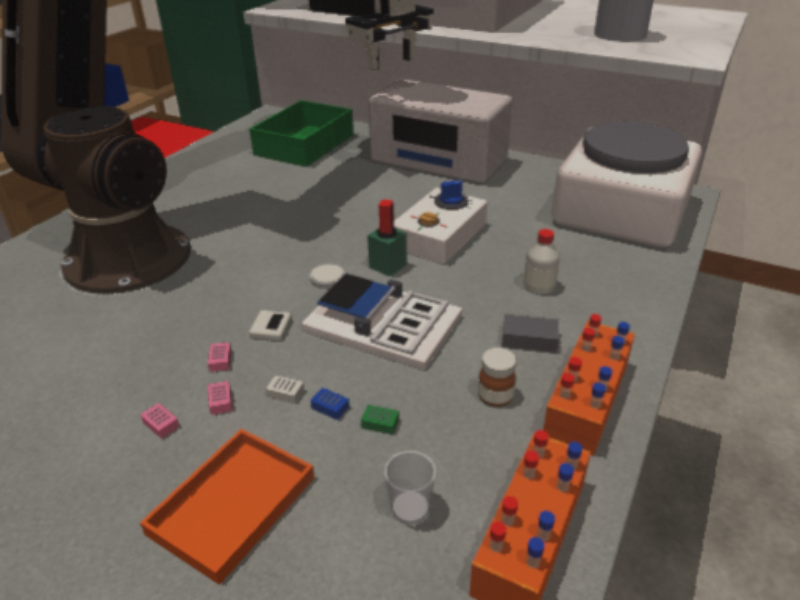

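View pics/top0.png

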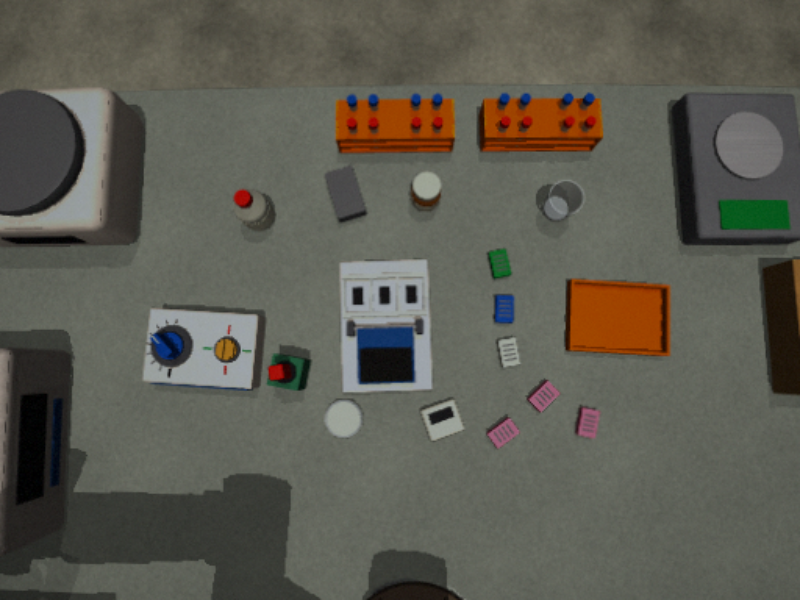

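The scene view shows the press in the middle, the control box and stand to its left, and the tray to its right. In the top view (800x600) the cassettes are green (500,263), blue (504,308) and white (509,352). No yellow is visible. The three pink look-alikes at (544,396), (588,422) and (503,432) are to be left alone. The knob is at (168,345), the selector at (227,349), the driver at (280,371) and the tray at (618,317).

```bash
cat > meas.py <<'E'
from h import *
def mask(c,name):
    hsv=cv2.cvtColor(c['image'],cv2.COLOR_BGR2HSV)
    R={'green':((50,120,50),(75,255,255)),'blue':((105,140,60),(125,255,255)),'yellow':((22,120,120),(35,255,255)),'orange':((5,180,120),(16,255,255)),
       'red':((0,180,100),(4,255,255)),'brass':((15,100,90),(25,255,255)),'white':((0,0,150),(180,50,255))}[name]
    return cv2.inRange(hsv,*R)
def blobs(c,name,zlo,zhi,amin=40,P=None,box=None):
    P=cloud(c) if P is None else P
    m=mask(c,name); m[~((P[...,2]>zlo)&(P[...,2]<zhi))]=0
    if box: m[~((P[...,0]>box[0])&(P[...,0]<box[1])&(P[...,1]>box[2])&(P[...,1]<box[3]))]=0
    out=[]
    for k in cv2.findContours(m,cv2.RETR_EXTERNAL,cv2.CHAIN_APPROX_NONE)[0]:
        if cv2.contourArea(k)<amin: continue
        mm=np.zeros_like(m);cv2.drawContours(mm,[k],-1,1,-1)
        out.append((k.reshape(-1,2),np.nanmedian(P[mm>0],0)))
    return out
def rect(c,k,z):
    q=onplane(c,k,z)[:,:2]*1000
    (cx,cy),(w,h),a=cv2.minAreaRect(q.astype(np.float32))
    if w<h: w,h,a=h,w,a+90
    return round(cx,1),round(cy,1),round(w,1),round(h,1),round((a+90)%180-90,1)
E
python3 - <<'E'
from meas import *
W=(0.3,0.85,-0.45,0.45)
for n in('top','scene'):
    c=last(n);P=cloud(c);print(n)
    for name,zl,zh,zp in(('green',.01,.03,.018),('blue',.01,.03,.018),('yellow',.01,.03,.018),('white',.01,.03,.018),('orange',-.01,.04,.024),('red',.09,.16,.134),('brass',.05,.08,.067),('white',.045,.065,.055),('white',.01,.03,.02),('blue',.03,.06,.05),('blue',.06,.12,.099)):
        for k,m in blobs(c,name,zl,zh,40,P,W): print(name,zp,k.mean(0).round(0),m.round(4),rect(c,k,zp))
c=last('top')
cv2.imwrite('pics/ctl.png',cv2.resize(c['image'][190:255,85:205],(800,433),interpolation=cv2.INTER_CUBIC))
E
```

```text
top
green 0.018 [320. 168.] [ 0.6381 -0.1541  0.018 ] (638.0, -154.4, 45.8, 29.4, 10.5)
blue 0.018 [322. 197.] [ 0.5607 -0.1586  0.0178] (560.6, -159.7, 42.8, 29.1, -1.9)
white 0.018 [219. 268.] [0.3806 0.1126 0.0129] (382.2, 112.4, 53.3, 51.4, -0.3)
white 0.018 [283. 268.] [ 0.3763 -0.052   0.0161] (377.2, -52.0, 54.4, 49.9, -71.5)
white 0.018 [326. 226.] [ 0.4896 -0.1654  0.0181] (487.1, -165.3, 43.8, 25.8, 9.4)
white 0.018 [244. 202.] [0.5297 0.0386 0.0218] (535.3, 40.6, 216.9, 145.6, 1.2)
orange 0.024 [397. 203.] [ 0.5431 -0.3602  0.0052] (542.3, -353.5, 168.7, 120.0, 86.0)
orange 0.024 [253.  92.] [0.8463 0.002  0.0317] (849.5, 20.9, 187.2, 4.4, -89.9)
orange 0.024 [345.  91.] [ 0.8466 -0.2452  0.0315] (850.0, -231.4, 186.7, 4.6, -89.4)
red 0.134 [176. 238.] [0.4596 0.1966 0.1338] (460.7, 195.6, 20.5, 20.3, -89.3)
red 0.134 [154. 126.] [0.7296 0.2583 0.1097] (721.2, 251.7, 22.0, 21.7, -1.1)
brass 0.067 [144. 223.] [0.4946 0.2948 0.0664] (495.7, 292.5, 32.4, 30.0, 1.1)
white 0.055 [123. 223.] [0.495  0.3176 0.0551] (499.2, 337.4, 175.7, 116.2, 85.5)
white 0.02 [219. 268.] [0.3806
[... 1059 characters left out ...]
362 -0.356   0.0062] (544.6, -354.7, 169.7, 119.9, 85.7)
brass 0.067 [274. 139.] [0.4991 0.2878 0.0665] (500.7, 286.4, 41.7, 29.4, -63.8)
white 0.055 [281. 136.] [0.5075 0.3047 0.0555] (501.3, 335.7, 180.5, 117.1, 85.8)
white 0.02 [182. 246.] [ 0.4884 -0.1664  0.0179] (489.7, -167.4, 43.8, 28.9, 9.6)
white 0.02 [173. 206.] [ 0.3717 -0.0593  0.0158] (382.8, -58.1, 58.2, 50.4, -71.2)
white 0.02 [253. 209.] [0.5819 0.013  0.0204] (538.0, 41.9, 215.7, 156.7, 1.1)
white 0.02 [209. 174.] [0.382  0.1126 0.0129] (388.1, 103.9, 54.6, 53.5, -87.1)
blue 0.05 [234. 192.] [0.5132 0.036  0.0463] (513.5, 34.8, 87.8, 34.7, 88.8)
blue 0.099 [289. 122.] [0.5071 0.3759 0.0807] (519.4, 347.2, 84.1, 35.2, -64.0)
```

View pics/ctl.png

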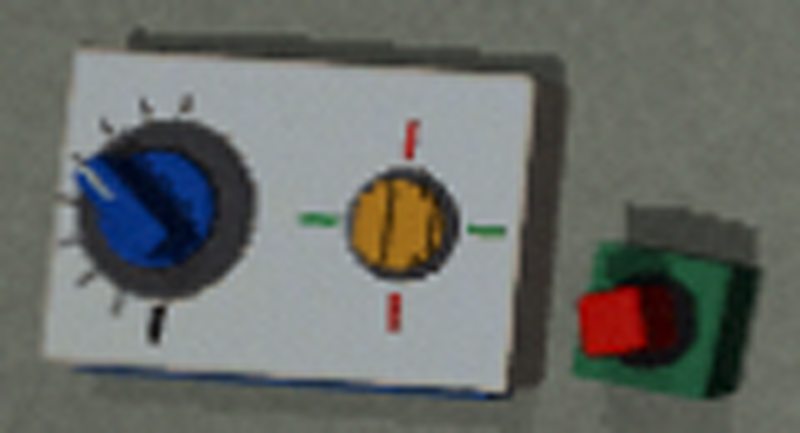

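The crop shows the knob's white line at (95,180), up and left, with the black zero mark at (157,322). The brass slot runs along the red marks, and the handle is roughly square to the world axes. No yellow cassette is present. Next I measure the press pockets, pad, posts and stand.

Run:
```python
from meas import *
a=last('top');b=last('scene')
for n,c in(('top',a),('scene',b)):
    P=cloud(c); g=cv2.cvtColor(c['image'],cv2.COLOR_BGR2GRAY)
    m=((g<60)&(P[...,0]>.38)&(P[...,0]<.66)&(P[...,1]>-.06)&(P[...,1]<.14)&(P[...,2]>.012)&(P[...,2]<.06)).astype(np.uint8)*255
    for k in cv2.findContours(m,cv2.RETR_EXTERNAL,cv2.CHAIN_APPROX_NONE)[0]:
        if cv2.contourArea(k)<15: continue
        k=k.reshape(-1,2);z=np.median(P[k[:,1],k[:,0],2]);zz=.05 if z>.04 else .02
        print(n,'dark',k.mean(0).round(1),z.round(3),rect(c,k,zz))
    for k,mm in blobs(c,'green',.06,.08,30,P,(.4,.55,.1,.3)): print(n,'stand',mm.round(4),rect(c,k,.07))
    # profile of heights along press x through pocket rows
    h=cv2.cvtColor(c['image'],cv2.COLOR_BGR2HSV); r_=cv2.inRange(h,(0,150,60),(6,255,255))|cv2.inRange(h,(174,150,60),(180,255,255))
    r_[~((P[...,2]>.08)&(P[...,2]<.15)&(P[...,1]>.12)&(P[...,1]<.3)&(P[...,0]<.6))]=0
    ys,xs=np.nonzero(r_)
    if len(xs): Q=P[ys,xs]; print(n,'handle',len(Q),np.median(Q,0).round(4),Q.min(0).round(3),Q.max(0).round(3))
P=cloud(a)
for y in(.085,.04,-.005):
    s=[(round(float(p[0])*1000),round(float(p[2])*1000)) for p in P[160:260,190:300].reshape(-1,3) if abs(p[1]-y)<.0012 and .40<p[0]<.66]
    print(y,sorted(s))
A=cv2.resize(a['image'][160:255,212:282],None,fx=6,fy=6,interpolation=cv2.INTER_CUBIC);B=cv2.resize(b['image'][165:240,190:300],None,fx=3.5,fy=3.5,interpolation=cv2.INTER_CUBIC)
o=np.zeros((570,800,3),np.uint8);o[:,:420]=A;o[:B.shape[0],420:420+min(380,B.shape[1])]=B[:,:380];cv2.imwrite('pics/press.png',o)
```

```text
top dark [281. 265.] 0.017 (389.1, -45.6, 28.2, 15.2, 89.1)
top dark [246.5 227.1] 0.046 (484.1, 39.5, 88.1, 86.9, -88.8)
top dark [224.3 210.2] 0.047 (527.7, 94.6, 20.3, 7.6, -0.2)
top dark [267.7 208.8] 0.047 (528.8, -13.8, 20.2, 7.6, -0.9)
top dark [245.5 188.5] 0.019 (585.5, 42.3, 23.9, 13.1, -0.6)
top dark [228.6 189.2] 0.02 (584.8, 86.9, 26.5, 13.1, -0.2)
top dark [262.6 187.8] 0.021 (586.3, -2.4, 26.5, 13.1, -0.8)
top stand [0.449  0.1819 0.0699] (460.2, 195.7, 49.5, 48.8, -11.9)
top handle 89 [0.4597 0.1953 0.1336] [0.45  0.185 0.129] [0.471 0.207 0.136]
scene dark [254.  216.5] 0.02 (585.9, -2.3, 23.4, 12.3, -0.5)
scene dark [231.7 208.7] 0.036 (522.0, -1.5, 33.0, 22.7, -60.2)
scene dark [262.5 206.2] 0.02 (585.7, 43.1, 23.7, 11.9, -1.5)
scene dark [176.5 204.9] 0.017 (388.3, -50.0, 25.6, 12.5, -71.6)
scene dark [269.5 196.3] 0.02 (583.9, 88.1, 23.1, 11.0, 4.0)
scene dark [253.9 185.6] 0.037 (525.7, 113.2, 33.1, 15.4, -78.2)
scene dark [222.7 190.2] 0.047 (488.2, 32.7, 94.9, 85.5, -88.9)
scene handle 150 [0.4638 0.1866 0.1118] [0.452 0.18  0.08 ] [0.474 0.205 0.137]
0.085 [(
[... 2203 characters left out ...]
(476, 43), (479, 45), (481, 45), (484, 45), (486, 47), (489, 43), (491, 44), (494, 44), (496, 43), (499, 44), (502, 42), (504, 42), (508, 16), (510, 20), (513, 18), (515, 19), (518, 18), (520, 22), (523, 18), (526, 20), (528, 19), (529, 44), (532, 44), (534, 43), (539, 22), (542, 16), (544, 22), (547, 19), (549, 21), (552, 24), (554, 28), (556, 28), (559, 28), (562, 20), (565, 20), (568, 17), (571, 18), (573, 22), (576, 20), (578, 18), (581, 21), (597, 18), (600, 19), (602, 21), (605, 19), (607, 22), (610, 19), (613, 18), (615, 23), (617, 29), (620, 27), (622, 30), (626, 21), (629, 20), (632, 19), (634, 19), (637, 19), (640, 16), (642, 20), (645, 20), (651, 3), (655, -2), (657, 1), (660, 0)]
```

View pics/press.png

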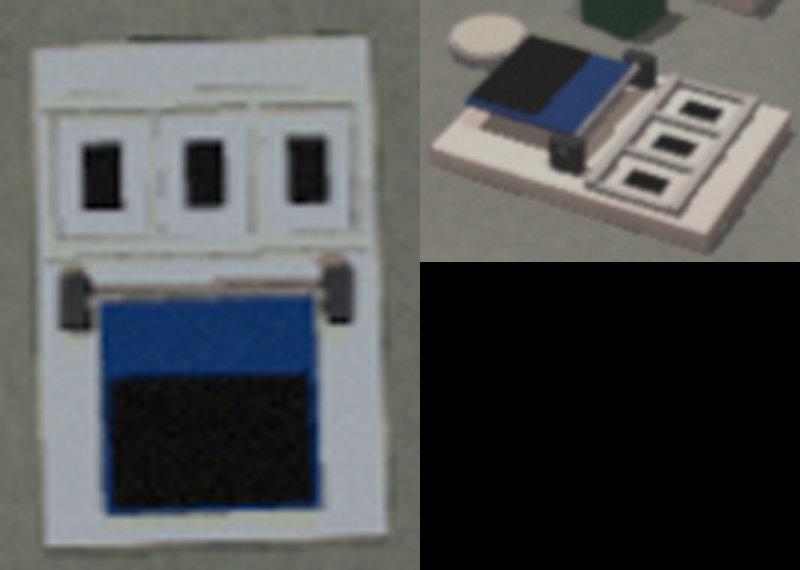

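Pocket centres agree across the two views to about 1 mm: (585.5, 42.5) with yaw +1, and ±44.7 along y. The press crop shows the hinge posts in line with the outer pockets, so those must be gripped across y. The pad centre is about (469.5, 40.5), z 50. The knob is at (503, 381.5) with its bar at 41°, so it needs about +134.5°. I set out for the knob.

Emit:
{"op": "step_arm", "data": {
  "increments": [
    {"tz": 50, "az": -8.4, "claw": 1},
    {"tx": 23.8, "ty": -22.6, "az": -8.4, "claw": 1},
    {"tx": 23.8, "ty": -22.6, "az": -8.4, "claw": 1},
    {"tx": 23.8, "ty": -22.6, "az": -8.4, "claw": 1},
    {"tx": 23.8, "ty": -22.6, "az": -8.4, "claw": 1},
    {"tx": 23.8, "ty": -22.6, "az": -8.4, "claw": 1},
    {"tx": 23.8, "ty": -22.6, "az": -8.4, "claw": 1},
    {"tx": 23.8, "ty": -22.6, "az": -8.4, "claw": 1},
    {"tx": 23.8, "ty": -22.6, "az": -8.4, "claw": 1},
    {"tx": 23.8, "ty": -22.6, "az": -8.4, "claw": 1},
    {"tx": 23.8, "ty": -22.6, "az": -8.4, "claw": 1},
    {"tx": 23.8, "ty": -22.6, "az": -8.4, "claw": 1}
  ],
  "newtons": 20
}}

```text
$.increments[0]: bad value
```

Emit:
{"op": "step_arm", "data": {
  "increments": [
    {"az": -8.4, "tz": -40, "claw": 1},
    {"az": -8.4, "tz": -40, "claw": 1},
    {"tz": -20, "claw": 1},
    {"claw": 1},
    {"claw": 1}
  ]
}}

```text
$.increments[0]: bad value
```

Run:
```python
from h import *
s=r.get_state();print(s['tcp_pos'],s['eef_rot'],s['joints'],s['time_s'])
```

```text
[0.24067554 0.63018518 0.24471638] [ 1.79913671e+02 -7.33917411e-03 -2.09080909e+01] [ 8.56063157e+01  2.05869133e+01  6.38766049e-01 -1.86104591e-02
 -7.01367081e+01 -1.65080758e+01] 0.1
```

Emit:
{"op": "step_arm", "data": {
  "increments": [
    {"tx": 0, "ty": 0, "tz": 40, "ax": 0, "ay": 0, "az": -8.4, "claw": 1}
  ],
  "newtons": 20
}}

```text
time_s: 0.2
tcp_pos: [0.2397, 0.6279, 0.2793]
eef_rot: [179.4, -0.1, -29.4]
contact_force: [-0.2, 0.7, -0.5]
gripper_width: 0.0877
```

Emit:
{"op": "step_arm", "data": {
  "increments": [
    {"tx": 21.8, "ty": -20.8, "tz": 0, "ax": 0, "ay": 0, "az": -8.42, "claw": 1},
    {"tx": 21.8, "ty": -20.8, "tz": 0, "ax": 0, "ay": 0, "az": -8.42, "claw": 1},
    {"tx": 21.8, "ty": -20.8, "tz": 0, "ax": 0, "ay": 0, "az": -8.42, "claw": 1},
    {"tx": 21.8, "ty": -20.8, "tz": 0, "ax": 0, "ay": 0, "az": -8.42, "claw": 1},
    {"tx": 21.8, "ty": -20.8, "tz": 0, "ax": 0, "ay": 0, "az": -8.42, "claw": 1},
    {"tx": 21.8, "ty": -20.8, "tz": 0, "ax": 0, "ay": 0, "az": -8.42, "claw": 1},
    {"tx": 21.8, "ty": -20.8, "tz": 0, "ax": 0, "ay": 0, "az": -8.42, "claw": 1},
    {"tx": 21.8, "ty": -20.8, "tz": 0, "ax": 0, "ay": 0, "az": -8.42, "claw": 1},
    {"tx": 21.8, "ty": -20.8, "tz": 0, "ax": 0, "ay": 0, "az": -8.42, "claw": 1},
    {"tx": 21.8, "ty": -20.8, "tz": 0, "ax": 0, "ay": 0, "az": -8.42, "claw": 1},
    {"tx": 21.8, "ty": -20.8, "tz": 0, "ax": 0, "ay": 0, "az": -8.42, "claw": 1},
    {"tx": 21.8, "ty": -20.8, "tz": 0, "ax": 0, "ay": 0, "az": -8.42, "claw": 1}
  ],
  "newtons": 20
}}

```text
time_s: 1.4
tcp_pos: [0.503, 0.3799, 0.2852]
eef_rot: [180.0, -0.0, -130.7]
contact_force: [-0.4, 1.8, 0.2]
gripper_width: 0.0877
```

Emit:
{"op": "step_arm", "data": {
  "increments": [
    {"tx": 0, "ty": 0, "tz": -40, "ax": 0, "ay": 0, "az": -8.42, "claw": 1},
    {"tx": 0, "ty": 0, "tz": -40, "ax": 0, "ay": 0, "az": 0, "claw": 1},
    {"tx": 0, "ty": 0, "tz": -40, "ax": 0, "ay": 0, "az": 0, "claw": 1},
    {"tx": 0, "ty": 0, "tz": 0, "ax": 0, "ay": 0, "az": 0, "claw": 1},
    {"tx": 0, "ty": 0, "tz": 0, "ax": 0, "ay": 0, "az": 0, "claw": 1}
  ],
  "newtons": 20
}}

```text
time_s: 1.9
tcp_pos: [0.5026, 0.3809, 0.1659]
eef_rot: [-179.9, -0.1, -138.7]
contact_force: [0.9, -0.1, 1.2]
gripper_width: 0.0877
```

Run:
```python
from meas import *
s=r.get_state();print(s['tcp_pos'],s['eef_rot'],s['joints'],s['time_s'])
a=cap('top');b=cap('scene')
A=cv2.resize(a['image'][180:260,80:200],(600,400),interpolation=cv2.INTER_CUBIC);
cv2.imwrite('pics/k1.png',cv2.resize(b['image'][70:190,220:380],(800,600),interpolation=cv2.INTER_CUBIC))
```

```text
[0.50263534 0.38086921 0.16585155] [-1.79943498e+02 -7.46824669e-02 -1.38735511e+02] [ 5.48813717e+01  1.98635543e+01 -1.12906461e+01  4.35828275e-02
 -5.89316923e+01 -1.03639365e+02] 1.9
```

View pics/k1.png

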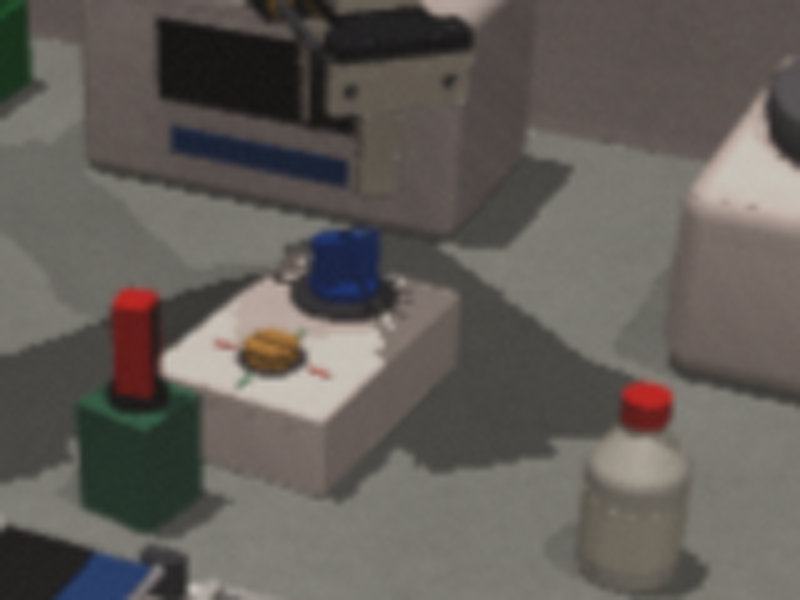

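The open gripper is above the blue knob, which sits at (345,265) in this crop. I descend, grip and turn about +137°.

Emit:
{"op": "step_arm", "data": {
  "increments": [
    {"tx": 0, "ty": 0, "tz": -40, "ax": 0, "ay": 0, "az": 0, "claw": 1},
    {"tx": 0, "ty": 0, "tz": -34, "ax": 0, "ay": 0, "az": 0, "claw": 1},
    {"tx": 0, "ty": 0, "tz": 0, "ax": 0, "ay": 0, "az": 0, "claw": 1},
    {"tx": 0, "ty": 0, "tz": 0, "ax": 0, "ay": 0, "az": 0, "claw": -1},
    {"tx": 0, "ty": 0, "tz": 0, "ax": 0, "ay": 0, "az": 0, "claw": -1},
    {"tx": 0, "ty": 0, "tz": 0, "ax": 0, "ay": 0, "az": 0, "claw": -1},
    {"tx": 0, "ty": 0, "tz": 0, "ax": 0, "ay": 0, "az": 0, "claw": -1},
    {"tx": 0, "ty": 0, "tz": 0, "ax": 0, "ay": 0, "az": 0, "claw": -1},
    {"tx": 0, "ty": 0, "tz": 0, "ax": 0, "ay": 0, "az": 0, "claw": -1},
    {"tx": 0, "ty": 0, "tz": 0, "ax": 0, "ay": 0, "az": 0, "claw": -1}
  ],
  "newtons": 12
}}

```text
time_s: 3.0
tcp_pos: [0.5024, 0.3809, 0.0917]
eef_rot: [180.0, 0.0, -138.8]
contact_force: [-0.3, 0.2, -0.1]
gripper_width: 0.0367
```

Emit:
{"op": "step_arm", "data": {
  "increments": [
    {"tx": 0, "ty": 0, "tz": 0, "ax": 0, "ay": 0, "az": 0, "claw": -1},
    {"tx": 0, "ty": 0, "tz": 0, "ax": 0, "ay": 0, "az": 0, "claw": -1},
    {"tx": 0, "ty": 0, "tz": 0, "ax": 0, "ay": 0, "az": 0, "claw": -1},
    {"tx": 0, "ty": 0, "tz": 0, "ax": 0, "ay": 0, "az": 0, "claw": -1},
    {"tx": 0, "ty": 0, "tz": 0, "ax": 0, "ay": 0, "az": 0, "claw": -1},
    {"tx": 0, "ty": 0, "tz": 0, "ax": 0, "ay": 0, "az": 0, "claw": -1}
  ],
  "newtons": 12
}}

```text
time_s: 3.6
tcp_pos: [0.5022, 0.3815, 0.0915]
eef_rot: [180.0, 0.0, -138.8]
contact_force: [-3.8, 4.6, -0.0]
gripper_width: 0.0139
```

Emit:
{"op": "step_arm", "data": {
  "increments": [
    {"tx": -0.6, "ty": 0.7, "tz": 0, "ax": 0, "ay": 0, "az": 8, "claw": -1},
    {"tx": 0, "ty": 0, "tz": 0, "ax": 0, "ay": 0, "az": 8, "claw": -1},
    {"tx": 0, "ty": 0, "tz": 0, "ax": 0, "ay": 0, "az": 8, "claw": -1},
    {"tx": 0, "ty": 0, "tz": 0, "ax": 0, "ay": 0, "az": 8, "claw": -1},
    {"tx": 0, "ty": 0, "tz": 0, "ax": 0, "ay": 0, "az": 8, "claw": -1},
    {"tx": 0, "ty": 0, "tz": 0, "ax": 0, "ay": 0, "az": 8, "claw": -1},
    {"tx": 0, "ty": 0, "tz": 0, "ax": 0, "ay": 0, "az": 8, "claw": -1},
    {"tx": 0, "ty": 0, "tz": 0, "ax": 0, "ay": 0, "az": 8, "claw": -1},
    {"tx": 0, "ty": 0, "tz": 0, "ax": 0, "ay": 0, "az": 8, "claw": -1},
    {"tx": 0, "ty": 0, "tz": 0, "ax": 0, "ay": 0, "az": 8, "claw": -1},
    {"tx": 0, "ty": 0, "tz": 0, "ax": 0, "ay": 0, "az": 8, "claw": -1},
    {"tx": 0, "ty": 0, "tz": 0, "ax": 0, "ay": 0, "az": 8, "claw": -1}
  ],
  "newtons": 12
}}

```text
time_s: 4.8
tcp_pos: [0.5054, 0.3816, 0.0916]
eef_rot: [-179.8, -0.2, -42.4]
contact_force: [17.0, -0.3, -11.3]
gripper_width: 0.014
```

Emit:
{"op": "step_arm", "data": {
  "increments": [
    {"tx": 0, "ty": 0, "tz": 0, "ax": 0, "ay": 0, "az": 8, "claw": -1},
    {"tx": 0, "ty": 0, "tz": 0, "ax": 0, "ay": 0, "az": 8, "claw": -1},
    {"tx": 0, "ty": 0, "tz": 0, "ax": 0, "ay": 0, "az": 8, "claw": -1},
    {"tx": 0, "ty": 0, "tz": 0, "ax": 0, "ay": 0, "az": 8, "claw": -1},
    {"tx": 0, "ty": 0, "tz": 0, "ax": 0, "ay": 0, "az": 5, "claw": -1},
    {"tx": 0, "ty": 0, "tz": 0, "ax": 0, "ay": 0, "az": 0, "claw": -1}
  ],
  "newtons": 12
}}

```text
time_s: 5.4
tcp_pos: [0.5054, 0.3831, 0.0919]
eef_rot: [-179.8, -0.3, -5.6]
contact_force: [14.3, 3.1, -10.1]
gripper_width: 0.0139
```

```bash
python3 -c "
from h import *
s=r.get_state();print(s['tcp_pos'],s['eef_rot'],s['contact_force'],s['moment'],s['joints'])"
```

```text
[0.50544568 0.38305741 0.09193661] [-179.79516047   -0.30196576   -5.55482803] [ 14.28000388   3.09744534 -10.14179623] [ 1.10459824 -5.61622976  0.03678235] [ 54.85638429  24.13774071 -15.76157567   0.21144833 -49.77364606
  29.4532329 ]
```

Emit:
{"op": "step_arm", "data": {
  "increments": [
    {"tx": 2, "ty": 0, "tz": 0, "ax": 0, "ay": 0, "az": 0, "claw": -1},
    {"tx": 0, "ty": 0, "tz": 0, "ax": 0, "ay": 0, "az": 2, "claw": -1},
    {"tx": 0, "ty": 0, "tz": 0, "ax": 0, "ay": 0, "az": 2, "claw": -1},
    {"tx": 0, "ty": 0, "tz": 0, "ax": 0, "ay": 0, "az": 0, "claw": -1}
  ],
  "newtons": 12
}}

```text
time_s: 5.8
tcp_pos: [0.5055, 0.383, 0.0919]
eef_rot: [-179.8, -0.2, -1.7]
contact_force: [6.3, 5.3, -4.1]
gripper_width: 0.0146
```

```bash
python3 -c "
from h import *
s=r.get_state();print(s['tcp_pos'],s['eef_rot'],s['contact_force'],s['moment'],s['joints'])"
```

```text
[0.50551922 0.38301453 0.09188887] [-1.79842669e+02 -1.61565693e-01 -1.70685975e+00] [ 6.30209392  5.2966383  -4.12907777] [ 1.71782107 -1.9166884  -0.35706763] [ 54.78096357  24.21120932 -15.58266661   0.06246773 -49.9857604
  33.47232514]
```

Moment z of -0.36 and the widened jaws mean the knob is at its zero stop. I release it and go to the driver.

Emit:
{"op": "step_arm", "data": {
  "increments": [
    {"tx": 0, "ty": 0, "tz": 0, "ax": 0, "ay": 0, "az": 0, "claw": 1},
    {"tx": 0, "ty": 0, "tz": 0, "ax": 0, "ay": 0, "az": 0, "claw": 1},
    {"tx": 0, "ty": 0, "tz": 0, "ax": 0, "ay": 0, "az": 0, "claw": 1},
    {"tx": 0, "ty": 0, "tz": 40, "ax": 0, "ay": 0, "az": 0, "claw": 1},
    {"tx": 0, "ty": 0, "tz": 45, "ax": 0, "ay": 0, "az": 2.5, "claw": 1},
    {"tx": 0, "ty": 0, "tz": 45, "ax": 0, "ay": 0, "az": 0, "claw": 1},
    {"tx": -11, "ty": -46, "tz": 0, "ax": 0, "ay": 0, "az": 0, "claw": 1},
    {"tx": -11, "ty": -46, "tz": 0, "ax": 0, "ay": 0, "az": 0, "claw": 1},
    {"tx": -11, "ty": -46, "tz": 0, "ax": 0, "ay": 0, "az": 0, "claw": 1},
    {"tx": -10, "ty": -48, "tz": 0, "ax": 0, "ay": 0, "az": 0, "claw": 1},
    {"tx": 0, "ty": 0, "tz": 0, "ax": 0, "ay": 0, "az": 0, "claw": 1},
    {"tx": 0, "ty": 0, "tz": 0, "ax": 0, "ay": 0, "az": 0, "claw": 1}
  ],
  "newtons": 12
}}

```text
time_s: 7.0
tcp_pos: [0.4607, 0.1945, 0.2222]
eef_rot: [-180.0, -0.1, 0.7]
contact_force: [0.1, 0.1, 0.2]
gripper_width: 0.0877
```

Run:
```python
from meas import *
s=r.get_state();print(s['tcp_pos'],s['eef_rot'],s['joints'],s['time_s'],s['contact_force'],s['gripper_width'])
a=cap('top');b=cap('scene')
for n,c in(('top',a),('scene',b)):
    P=cloud(c)
    for k,mm in blobs(c,'blue',.09,.11,20,P,(.4,.6,.3,.5)): print(n,'bar',mm.round(4),rect(c,k,.099))
A=cv2.resize(a['image'][185:260,80:200],(640,400),interpolation=cv2.INTER_CUBIC)
B=cv2.resize(b['image'][90:180,225:345],(640,480),interpolation=cv2.INTER_CUBIC)
o=np.zeros((600,800,3),np.uint8);o[:300,:480]=cv2.resize(A,(480,300));o[300:,:400]=cv2.resize(B,(400,300))
cv2.imwrite('pics/d1.png',o)
```

```text
[0.46068408 0.19449392 0.2222411 ] [-1.79961938e+02 -5.34627427e-02  6.54161236e-01] [ 4.54511383e+01  4.92480240e+00 -2.29752824e+01  1.20696332e-02
 -6.20351595e+01  4.51973869e+01] 7.0 [0.11456875 0.07095997 0.18447972] 0.08768938472956281
scene bar [0.5066 0.3773 0.0969] (509.9, 370.9, 33.3, 30.2, -65.5)
```

View pics/d1.png

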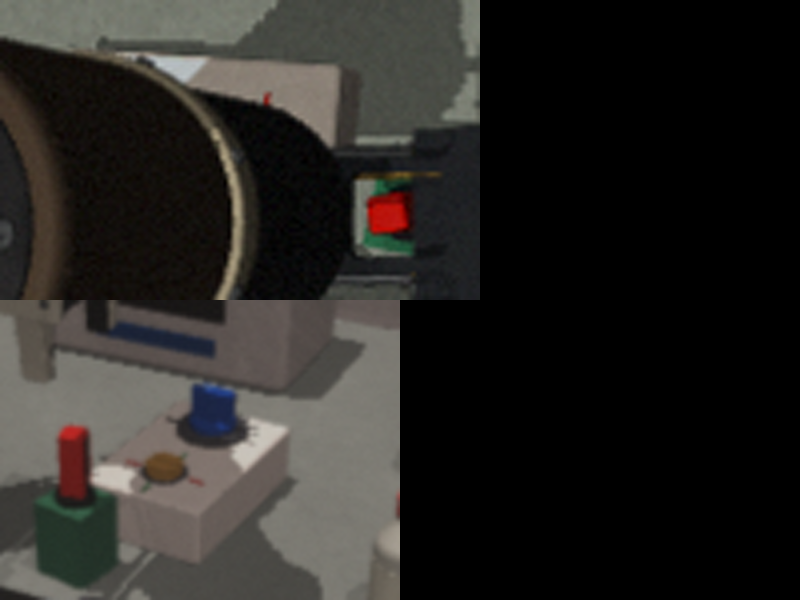

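The handle sits at the red spot under the open gripper. I descend and grip.

Emit:
{"op": "step_arm", "data": {
  "increments": [
    {"tx": 1, "ty": 1.5, "tz": -40, "ax": 0, "ay": 0, "az": 0, "claw": 1},
    {"tx": 0, "ty": 0, "tz": -42, "ax": 0, "ay": 0, "az": 0, "claw": 1},
    {"tx": 0, "ty": 0, "tz": -40, "ax": 0, "ay": 0, "az": 0, "claw": 1},
    {"tx": 0, "ty": 0, "tz": 0, "ax": 0, "ay": 0, "az": 0, "claw": 0},
    {"tx": 0, "ty": 0, "tz": 0, "ax": 0, "ay": 0, "az": 0, "claw": -1},
    {"tx": 0, "ty": 0, "tz": 0, "ax": 0, "ay": 0, "az": 0, "claw": -1},
    {"tx": 0, "ty": 0, "tz": 0, "ax": 0, "ay": 0, "az": 0, "claw": -1},
    {"tx": 0, "ty": 0, "tz": 0, "ax": 0, "ay": 0, "az": 0, "claw": -1},
    {"tx": 0, "ty": 0, "tz": 0, "ax": 0, "ay": 0, "az": 0, "claw": -1},
    {"tx": 0, "ty": 0, "tz": 0, "ax": 0, "ay": 0, "az": 0, "claw": -1},
    {"tx": 0, "ty": 0, "tz": 0, "ax": 0, "ay": 0, "az": 0, "claw": -1},
    {"tx": 0, "ty": 0, "tz": 0, "ax": 0, "ay": 0, "az": 0, "claw": -1}
  ],
  "newtons": 30
}}

```text
time_s: 8.3
tcp_pos: [0.4619, 0.1971, 0.0997]
eef_rot: [-180.0, -0.0, 0.7]
contact_force: [-0.1, 0.3, 3.1]
gripper_width: 0.0219
```

Emit:
{"op": "step_arm", "data": {
  "increments": [
    {"tx": 0, "ty": 0, "tz": 0, "ax": 0, "ay": 0, "az": 0, "claw": -1},
    {"tx": 0, "ty": 0, "tz": 0, "ax": 0, "ay": 0, "az": 0, "claw": -1},
    {"tx": 0, "ty": 0, "tz": 0, "ax": 0, "ay": 0, "az": 0, "claw": -1}
  ],
  "newtons": 30
}}

```text
time_s: 8.6
tcp_pos: [0.4619, 0.1971, 0.0997]
eef_rot: [180.0, -0.0, 0.7]
contact_force: [-0.5, -0.6, 3.2]
gripper_width: 0.0222
```

Emit:
{"op": "step_arm", "data": {
  "increments": [
    {"tx": 0, "ty": 0, "tz": 30, "ax": 0, "ay": 0, "az": 0, "claw": -1},
    {"tx": 0, "ty": 0, "tz": 35, "ax": 0, "ay": 0, "az": 0, "claw": -1},
    {"tx": 0, "ty": 0, "tz": 35, "ax": 0, "ay": 0, "az": 0, "claw": -1},
    {"tx": 0, "ty": 0, "tz": 20, "ax": 0, "ay": 0, "az": -2.5, "claw": -1},
    {"tx": 12, "ty": 32, "tz": 0, "ax": 0, "ay": 0, "az": -2.5, "claw": -1},
    {"tx": 12, "ty": 32, "tz": 0, "ax": 0, "ay": 0, "az": 0, "claw": -1},
    {"tx": 12, "ty": 32, "tz": 0, "ax": 0, "ay": 0, "az": 0, "claw": -1},
    {"tx": 0, "ty": 0, "tz": 0, "ax": 0, "ay": 0, "az": 0, "claw": -1},
    {"tx": 0, "ty": 0, "tz": 0, "ax": 0, "ay": 0, "az": 0, "claw": -1}
  ],
  "newtons": 30
}}

```text
time_s: 9.5
tcp_pos: [0.4975, 0.2935, 0.2185]
eef_rot: [179.9, 0.1, -4.2]
contact_force: [-0.4, -0.9, -1.5]
gripper_width: 0.0218
```

Run:
```python
from meas import *
s=r.get_state();print(s['tcp_pos'],s['eef_rot'],s['joints'],s['contact_force'],s['gripper_width'])
a=cap('top');b=cap('scene')
A=cv2.resize(a['image'][190:260,90:190],(500,350),interpolation=cv2.INTER_CUBIC)
B=cv2.resize(b['image'][80:155,230:320],None,fx=6.6,fy=8,interpolation=cv2.INTER_CUBIC)
cv2.imwrite('pics/d2.png',cv2.resize(b['image'][80:155,230:330],(800,600),interpolation=cv2.INTER_CUBIC))
cv2.imwrite('pics/d2t.png',A)
```

```text
[0.49752877 0.29349891 0.21851922] [ 1.79927146e+02  7.53599239e-02 -4.22929267e+00] [ 4.99172234e+01  1.26161991e+01 -1.40767351e+01 -2.05861193e-02
 -6.34102561e+01  3.58627628e+01] [-0.41019273 -0.88151934 -1.46493434] 0.021830843210207344
```

View pics/d2.png

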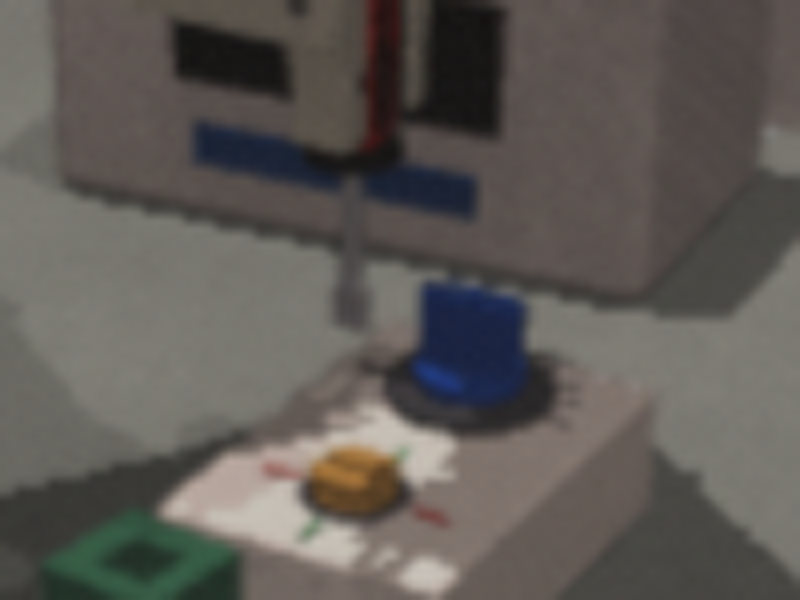

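The blade tip is at (350,305) in the crop. Its bottom edge slopes along the ctl x direction (parallel to the red marks), so blade x matches tool x, which is the alignment needed for the slot. I check its width in pixels and then lower it.

Run:
```python
from meas import *
b=last('scene');g=cv2.cvtColor(b['image'],cv2.COLOR_BGR2GRAY)
for v in (104,108,112,115,116,117,118,119,120,121,122): print(v,g[v,264:284])
for L in ((-7,0),(7,0),(0,-7),(0,7)):
    th=np.radians(-4.2);x=.4975+(L[0]*np.cos(th)-L[1]*np.sin(th))/1e3;y=.2935+(L[0]*np.sin(th)+L[1]*np.cos(th))/1e3
    print(L,project(b,[[x,y,.1228],[x,y,.135]]).round(1).tolist())
h=(project(b,[[.498,.2933,.067],[.4975,.2935,.1228]])).round(1);print(h)
```

```text
104 [80 81 80 78 80 79 76 72 69 71 70 57 50 43 40 39 35 37 35 35]
108 [62 66 66 66 68 72 77 76 72 73 73 73 80 83 83 83 84 84 85 82]
112 [117 118 119 119 117 117 116 108  88  74  76  79  84  81  79  80  72  61
  60  62]
115 [118 119 119 119 119 120 118 109  86  76  84  97 114 120 121 121 121 118
 100  68]
116 [119 119 119 121 120 118 116  98  76  72  79  89 104 120 122 123 123 114
  86  50]
117 [120 120 121 120 120 120 115  97  73  70  73  82 101 120 122 123 123 114
  83  44]
118 [121 120 122 122 121 120 116  99  75  70  71  80 101 120 122 122 123 113
  81  43]
119 [119 119 121 121 120 121 115 100  77  72  72  82 104 120 121 120 119 111
  80  43]
120 [120 120 120 120 121 120 117 106  89  83  77  85 101 115 118 116 113 108
  79  43]
121 [119 121 122 120 120 122 120 121 116 107  96  98 102 108 115 114 114 106
  77  41]
122 [120 119 120 120 120 119 121 120 121 117 116 108 102 109 110 114 114 103
  71  41]
(-7, 0) [[272.2, 120.4], [272.2, 116.6]]
(7, 0) [[276.4, 121.6], [276.5, 117.7]]
(0, -7) [[273.1, 122.0], [273.1, 118.1]]
(0, 7) [[275.5, 120.1], [275.6, 116.2]]
[[274.2 138.2]
 [274.3 121. ]]
```

The blade is 4.9 px wide, against 4.8 expected along x and 3.3 along y, so it is aligned. Lowering with force checks.

Emit:
{"op": "step_arm", "data": {
  "increments": [
    {"tx": 1, "ty": 0, "tz": -25, "ax": 0, "ay": 0, "az": -1, "claw": -1},
    {"tx": 0, "ty": 0, "tz": -25, "ax": 0, "ay": 0, "az": 0, "claw": -1},
    {"tx": 0, "ty": 0, "tz": -4, "ax": 0, "ay": 0, "az": 0, "claw": -1},
    {"tx": 0, "ty": 0, "tz": 0, "ax": 0, "ay": 0, "az": 0, "claw": -1}
  ],
  "newtons": 40
}}

```text
time_s: 10.0
tcp_pos: [0.4986, 0.2923, 0.1655]
eef_rot: [179.9, 0.0, -5.3]
contact_force: [-0.1, -0.3, -1.0]
gripper_width: 0.022
```

Emit:
{"op": "step_arm", "data": {
  "increments": [
    {"tx": 0, "ty": 0, "tz": -2, "ax": 0, "ay": 0, "az": 0, "claw": -1},
    {"tx": 0, "ty": 0, "tz": -2, "ax": 0, "ay": 0, "az": 0, "claw": -1},
    {"tx": 0, "ty": 0, "tz": 0, "ax": 0, "ay": 0, "az": 0, "claw": -1}
  ],
  "newtons": 40
}}

```text
time_s: 10.3
tcp_pos: [0.499, 0.2933, 0.1622]
eef_rot: [-180.0, -0.0, -5.3]
contact_force: [-0.3, 0.2, -0.6]
gripper_width: 0.0218
```

Emit:
{"op": "step_arm", "data": {
  "increments": [
    {"tx": 0, "ty": 0, "tz": -1.5, "ax": 0, "ay": 0, "az": 0, "claw": -1},
    {"tx": 0, "ty": 0, "tz": -1.5, "ax": 0, "ay": 0, "az": 0, "claw": -1},
    {"tx": 0, "ty": 0, "tz": 0, "ax": 0, "ay": 0, "az": 0, "claw": -1}
  ],
  "newtons": 40
}}

```text
time_s: 10.6
tcp_pos: [0.4987, 0.2931, 0.1584]
eef_rot: [180.0, 0.0, -5.3]
contact_force: [0.2, 0.1, -1.2]
gripper_width: 0.0218
```

No contact at tip z about 0.0627, so the blade is inside the slot. Turning clockwise in stages.

Emit:
{"op": "step_arm", "data": {
  "increments": [
    {"tx": 0, "ty": 0, "tz": -1, "ax": 0, "ay": 0, "az": -5, "claw": -1},
    {"tx": 0, "ty": 0, "tz": 0, "ax": 0, "ay": 0, "az": -7, "claw": -1},
    {"tx": 0, "ty": 0, "tz": 0, "ax": 0, "ay": 0, "az": -7, "claw": -1},
    {"tx": 0, "ty": 0, "tz": 0, "ax": 0, "ay": 0, "az": -7, "claw": -1},
    {"tx": 0, "ty": 0, "tz": 0, "ax": 0, "ay": 0, "az": -7, "claw": -1},
    {"tx": 0, "ty": 0, "tz": 0, "ax": 0, "ay": 0, "az": -7, "claw": -1}
  ],
  "newtons": 40
}}

```text
time_s: 11.2
tcp_pos: [0.4984, 0.2927, 0.1574]
eef_rot: [179.9, -0.0, -45.5]
contact_force: [-1.7, -1.4, 0.4]
gripper_width: 0.022
```

```bash
cat > st.py <<'E'
from h import *
s=r.get_state();print('tcp',s['tcp_pos'].round(4),s['eef_rot'].round(1),'F',s['contact_force'].round(1),'M',s['moment'].round(3),'w',round(s['gripper_width'],4),'j6',s['joints'].round(0),s['time_s'])
E
python3 st.py
```

```text
tcp [0.4984 0.2927 0.1574] [179.9  -0.  -45.5] F [-1.7 -1.4  0.4] M [-0.477  0.67   0.104] w 0.022 j6 [ 50.  16. -19.  -0. -56.  -5.] 11.2
```

Emit:
{"op": "step_arm", "data": {
  "increments": [
    {"tx": 0, "ty": 0, "tz": 0, "ax": 0, "ay": 0, "az": -7, "claw": -1},
    {"tx": 0, "ty": 0, "tz": 0, "ax": 0, "ay": 0, "az": -7, "claw": -1},
    {"tx": 0, "ty": 0, "tz": 0, "ax": 0, "ay": 0, "az": -7, "claw": -1},
    {"tx": 0, "ty": 0, "tz": 0, "ax": 0, "ay": 0, "az": -7, "claw": -1},
    {"tx": 0, "ty": 0, "tz": 0, "ax": 0, "ay": 0, "az": -7, "claw": -1},
    {"tx": 0, "ty": 0, "tz": 0, "ax": 0, "ay": 0, "az": -7, "claw": -1},
    {"tx": 0, "ty": 0, "tz": 0, "ax": 0, "ay": 0, "az": -6, "claw": -1},
    {"tx": 0, "ty": 0, "tz": 0, "ax": 0, "ay": 0, "az": 0, "claw": -1}
  ],
  "newtons": 40
}}

```text
time_s: 12.0
tcp_pos: [0.4977, 0.2925, 0.1573]
eef_rot: [179.9, -0.1, -93.4]
contact_force: [-5.4, -1.2, 3.9]
gripper_width: 0.0219
```

```bash
python3 st.py
```

```text
tcp [0.4977 0.2925 0.1573] [ 1.799e+02 -1.000e-01 -9.340e+01] F [-5.4 -1.2  3.9] M [-0.366  2.314  0.116] w 0.0219 j6 [ 50.  16. -19.  -0. -56. -53.] 12.0
```

Emit:
{"op": "step_arm", "data": {
  "increments": [
    {"tx": -0.8, "ty": 0, "tz": 0, "ax": 0, "ay": 0, "az": -3, "claw": -1},
    {"tx": 0, "ty": 0, "tz": 0, "ax": 0, "ay": 0, "az": -3, "claw": -1},
    {"tx": 0, "ty": 0, "tz": 0, "ax": 0, "ay": 0, "az": -3, "claw": -1},
    {"tx": 0, "ty": 0, "tz": 0, "ax": 0, "ay": 0, "az": -1.5, "claw": -1},
    {"tx": 0, "ty": 0, "tz": 0, "ax": 0, "ay": 0, "az": 0, "claw": -1}
  ],
  "newtons": 40
}}

```text
time_s: 12.5
tcp_pos: [0.4974, 0.2927, 0.1573]
eef_rot: [179.9, -0.1, -103.7]
contact_force: [-5.1, -1.7, 2.1]
gripper_width: 0.022
```

```bash
python3 st.py
```

```text
tcp [0.4974 0.2927 0.1573] [ 1.799e+02 -1.000e-01 -1.037e+02] F [-5.1 -1.7  2.1] M [-0.683  2.098  0.103] w 0.022 j6 [ 50.  16. -19.  -0. -56. -64.] 12.5
```

Emit:
{"op": "step_arm", "data": {
  "increments": [
    {"tx": 0, "ty": 0, "tz": 0, "ax": 0, "ay": 0, "az": -2, "claw": -1},
    {"tx": 0, "ty": 0, "tz": 0, "ax": 0, "ay": 0, "az": -1.5, "claw": -1},
    {"tx": 0, "ty": 0, "tz": 0, "ax": 0, "ay": 0, "az": 0, "claw": -1}
  ],
  "newtons": 40
}}

```text
time_s: 12.8
tcp_pos: [0.4974, 0.2927, 0.1573]
eef_rot: [179.9, -0.1, -107.2]
contact_force: [-4.8, -0.7, 3.2]
gripper_width: 0.0218
```

```bash
python3 st.py
```

```text
tcp [0.4974 0.2927 0.1573] [ 1.799e+02 -1.000e-01 -1.072e+02] F [-4.8 -0.7  3.2] M [-0.64   2.301  0.064] w 0.0218 j6 [ 50.  16. -19.  -0. -56. -67.] 12.8
```

Emit:
{"op": "step_arm", "data": {
  "increments": [
    {"tx": -0.5, "ty": 0, "tz": 0, "ax": 0, "ay": 0, "az": -2, "claw": -1},
    {"tx": 0, "ty": 0, "tz": 0, "ax": 0, "ay": 0, "az": -2, "claw": -1},
    {"tx": 0, "ty": 0, "tz": 0, "ax": 0, "ay": 0, "az": 0, "claw": -1}
  ],
  "newtons": 40
}}

```text
time_s: 13.1
tcp_pos: [0.4972, 0.2928, 0.1574]
eef_rot: [180.0, -0.1, -111.2]
contact_force: [-5.0, -2.1, 2.1]
gripper_width: 0.022
```

```bash
python3 st.py
python3 - <<'E'
from meas import *
b=cap('scene')
cv2.imwrite('pics/d3.png',cv2.resize(b['image'][115:155,245:305],(800,533),interpolation=cv2.INTER_CUBIC))
E
```

```text
tcp [0.4972 0.2928 0.1574] [ 1.800e+02 -1.000e-01 -1.112e+02] F [-5.  -2.1  2.1] M [-0.852  1.818  0.074] w 0.022 j6 [ 50.  16. -19.  -0. -56. -71.] 13.1
```

View pics/d3.png

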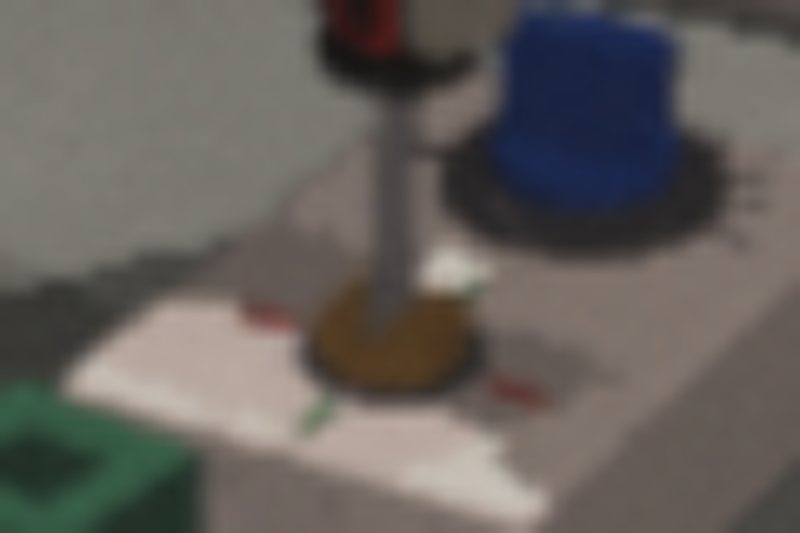

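Emit:
{"op": "step_arm", "data": {
  "increments": [
    {"tx": -0.5, "ty": 0, "tz": 0, "ax": 0, "ay": 0, "az": -2, "claw": -1},
    {"tx": 0, "ty": 0, "tz": 0, "ax": 0, "ay": 0, "az": -2, "claw": -1},
    {"tx": 0, "ty": 0, "tz": 0, "ax": 0, "ay": 0, "az": 0, "claw": -1}
  ],
  "newtons": 40
}}

```text
time_s: 13.45
tcp_pos: [0.4969, 0.2929, 0.1574]
eef_rot: [180.0, -0.0, -115.2]
contact_force: [-3.8, -2.6, 0.5]
gripper_width: 0.0219
```

```bash
python3 st.py
```

```text
tcp [0.4969 0.2929 0.1574] [ 180.    -0.  -115.2] F [-3.8 -2.6  0.5] M [-0.909  1.479  0.168] w 0.0219 j6 [ 50.  16. -19.   0. -56. -75.] 13.45
```

Emit:
{"op": "step_arm", "data": {
  "increments": [
    {"tx": -0.4, "ty": 0, "tz": 0, "ax": 0, "ay": 0, "az": -2, "claw": -1},
    {"tx": 0, "ty": 0, "tz": 0, "ax": 0, "ay": 0, "az": -1, "claw": -1},
    {"tx": 0, "ty": 0, "tz": 0, "ax": 0, "ay": 0, "az": 0, "claw": -1}
  ],
  "newtons": 40
}}

```text
time_s: 13.75
tcp_pos: [0.4967, 0.293, 0.1574]
eef_rot: [-180.0, -0.0, -118.2]
contact_force: [-1.8, -2.8, -1.1]
gripper_width: 0.0222
```

```bash
python3 st.py
```

```text
tcp [0.4967 0.293  0.1574] [-180.    -0.  -118.2] F [-1.8 -2.8 -1.1] M [-1.118  0.838  0.211] w 0.0222 j6 [ 50.  16. -19.   0. -56. -78.] 13.75
```

Emit:
{"op": "step_arm", "data": {
  "increments": [
    {"tx": -0.3, "ty": 0, "tz": 0, "ax": 0, "ay": 0, "az": -2, "claw": -1},
    {"tx": 0, "ty": 0, "tz": 0, "ax": 0, "ay": 0, "az": -2, "claw": -1},
    {"tx": 0, "ty": 0, "tz": 0, "ax": 0, "ay": 0, "az": 0, "claw": -1}
  ],
  "newtons": 40
}}

```text
time_s: 14.05
tcp_pos: [0.4965, 0.2931, 0.1575]
eef_rot: [-180.0, -0.0, -122.2]
contact_force: [-0.8, -3.7, -1.5]
gripper_width: 0.0221
```

```bash
python3 st.py
```

```text
tcp [0.4965 0.2931 0.1575] [-180.    -0.  -122.2] F [-0.8 -3.7 -1.5] M [-1.187  0.451  0.406] w 0.0221 j6 [ 50.  16. -19.   0. -56. -82.] 14.05
```

Torque has climbed to 0.41 N m, well over friction, so the selector is at its stop. I back off within the play and check.

Emit:
{"op": "step_arm", "data": {
  "increments": [
    {"tx": 0, "ty": 0, "tz": 0, "ax": 0, "ay": 0, "az": 5, "claw": -1},
    {"tx": 0, "ty": 0, "tz": 0, "ax": 0, "ay": 0, "az": 5, "claw": -1},
    {"tx": 0, "ty": 0, "tz": 0, "ax": 0, "ay": 0, "az": 2, "claw": -1},
    {"tx": 0, "ty": 0, "tz": 0, "ax": 0, "ay": 0, "az": 0, "claw": -1}
  ],
  "newtons": 40
}}

```text
time_s: 14.45
tcp_pos: [0.4967, 0.2932, 0.1575]
eef_rot: [-180.0, 0.0, -110.2]
contact_force: [-0.7, -2.5, -2.8]
gripper_width: 0.022
```

```bash
python3 st.py
```

```text
tcp [0.4967 0.2932 0.1575] [-180.     0.  -110.2] F [-0.7 -2.5 -2.8] M [-1.175 -0.123  0.045] w 0.022 j6 [ 50.  16. -19.   0. -56. -70.] 14.45
```

Emit:
{"op": "step_arm", "data": {
  "increments": [
    {"tx": 0, "ty": 0, "tz": 15, "ax": 0, "ay": 0, "az": 0, "claw": -1},
    {"tx": 0, "ty": 0, "tz": 25, "ax": 0, "ay": 0, "az": 0, "claw": -1},
    {"tx": 0, "ty": 0, "tz": 25, "ax": 0, "ay": 0, "az": 0, "claw": -1},
    {"tx": -12, "ty": -32, "tz": 0, "ax": 0, "ay": 0, "az": 7, "claw": -1},
    {"tx": -12, "ty": -32, "tz": 0, "ax": 0, "ay": 0, "az": 7, "claw": -1},
    {"tx": -11, "ty": -32, "tz": 0, "ax": 0, "ay": 0, "az": 6, "claw": -1},
    {"tx": 0, "ty": 0, "tz": 0, "ax": 0, "ay": 0, "az": 0, "claw": -1},
    {"tx": 0, "ty": 0, "tz": 0, "ax": 0, "ay": 0, "az": 0, "claw": -1}
  ],
  "newtons": 40
}}

```text
time_s: 15.25
tcp_pos: [0.4622, 0.1976, 0.2237]
eef_rot: [-179.8, 0.1, -90.3]
contact_force: [-0.1, 0.8, -0.0]
gripper_width: 0.0217
```

```bash
python3 st.py
python3 - <<'E'
from meas import *
b=cap('scene');a=cap('top')
B=cv2.resize(b['image'][100:160,225:305],(800,600),interpolation=cv2.INTER_CUBIC);cv2.imwrite('pics/d4.png',B)
c=project(b,[[.461,.1963,.07],[.498,.2933,.067],[.461,.1963,.126]]);print(c.round(1),((c-[225,100])*10).round(0))
E
```

```text
tcp [0.4622 0.1976 0.2237] [-1.798e+02  1.000e-01 -9.030e+01] F [-0.1  0.8 -0. ] M [ 0.106 -0.094  0.003] w 0.0217 j6 [ 46.   5. -23.   0. -62. -46.] 15.25
[[247.4 149.6]
 [274.2 138.2]
 [246.9 131.9]] [[224. 496.]
 [492. 382.]
 [219. 319.]]
```

View pics/d4.png

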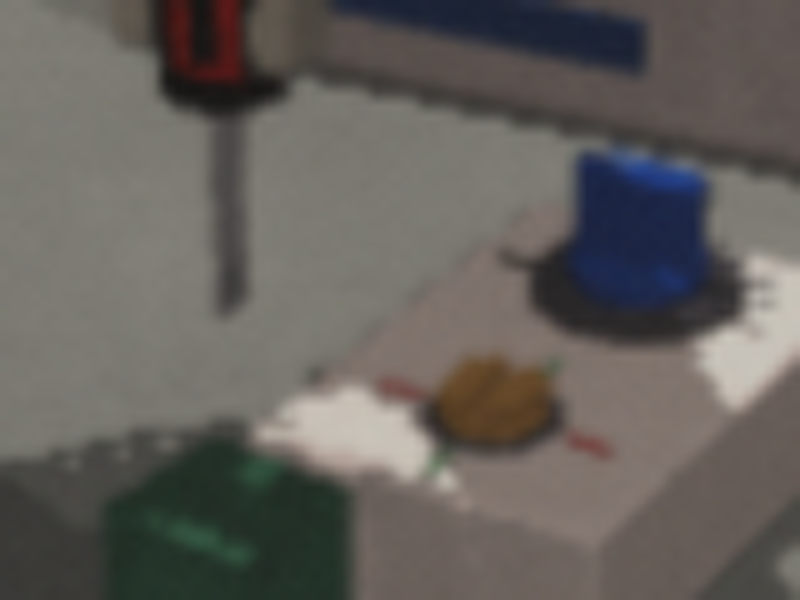

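The slot notch now points to the green marks (the line from (460,430) to (520,370)), and the knob line is at the black mark. I return the driver to its stand.

Emit:
{"op": "step_arm", "data": {
  "increments": [
    {"tx": -1, "ty": -1, "tz": -25, "ax": 0, "ay": 0, "az": 0, "claw": -1},
    {"tx": 0, "ty": 0, "tz": -20, "ax": 0, "ay": 0, "az": 0, "claw": -1},
    {"tx": 0, "ty": 0, "tz": -10, "ax": 0, "ay": 0, "az": 0, "claw": -1},
    {"tx": 0, "ty": 0, "tz": -10, "ax": 0, "ay": 0, "az": 0, "claw": -1},
    {"tx": 0, "ty": 0, "tz": -5, "ax": 0, "ay": 0, "az": 0, "claw": -1}
  ],
  "newtons": 40
}}

```text
time_s: 15.85
tcp_pos: [0.4605, 0.1966, 0.1519]
eef_rot: [180.0, -0.0, -90.3]
contact_force: [0.1, 0.0, -0.2]
gripper_width: 0.0217
```

```bash
python3 st.py
```

```text
tcp [0.4605 0.1966 0.1519] [180.   -0.  -90.3] F [ 0.1  0.  -0.2] M [0.066 0.022 0.028] w 0.0217 j6 [ 46.   9. -28.   0. -53. -46.] 15.85
```

Emit:
{"op": "step_arm", "data": {
  "increments": [
    {"tx": 0, "ty": 0, "tz": -20, "ax": 0, "ay": 0, "az": 0, "claw": -1},
    {"tx": 0, "ty": 0, "tz": -20, "ax": 0, "ay": 0, "az": 0, "claw": -1},
    {"tx": 0, "ty": 0, "tz": -8, "ax": 0, "ay": 0, "az": 0, "claw": -1},
    {"tx": 0, "ty": 0, "tz": -3, "ax": 0, "ay": 0, "az": 0, "claw": -1},
    {"tx": 0, "ty": 0, "tz": 0, "ax": 0, "ay": 0, "az": 0, "claw": -1}
  ],
  "newtons": 40
}}

```text
time_s: 16.35
tcp_pos: [0.4607, 0.1964, 0.1019]
eef_rot: [-180.0, 0.0, -90.2]
contact_force: [-0.2, 0.6, -1.4]
gripper_width: 0.0218
```

Emit:
{"op": "step_arm", "data": {
  "increments": [
    {"tx": 0, "ty": 0, "tz": 0, "ax": 0, "ay": 0, "az": 0, "claw": 0},
    {"tx": 0, "ty": 0, "tz": 0, "ax": 0, "ay": 0, "az": 0, "claw": 1},
    {"tx": 0, "ty": 0, "tz": 0, "ax": 0, "ay": 0, "az": 0, "claw": 1},
    {"tx": 0, "ty": 0, "tz": 0, "ax": 0, "ay": 0, "az": 0, "claw": 1},
    {"tx": 0, "ty": 0, "tz": 0, "ax": 0, "ay": 0, "az": 0, "claw": 1},
    {"tx": 0, "ty": 0, "tz": 30, "ax": 0, "ay": 0, "az": 0, "claw": 1},
    {"tx": 0, "ty": 0, "tz": 40, "ax": 0, "ay": 0, "az": 0, "claw": 1},
    {"tx": 0, "ty": 0, "tz": 40, "ax": 0, "ay": 0, "az": 0, "claw": 1}
  ],
  "newtons": 20
}}

```text
time_s: 17.15
tcp_pos: [0.46, 0.1958, 0.2127]
eef_rot: [180.0, -0.1, -90.3]
contact_force: [0.7, 1.4, -0.7]
gripper_width: 0.0803
```

```bash
cat > cas.py <<'E'
from meas import *
for n in('top','scene'):
    c=cap(n);P=cloud(c)
    for name in('green','blue','white'):
        hh=cv2.cvtColor(c['image'],cv2.COLOR_BGR2HSV)
        for zl,zh,zp in((.008,.026,.018),(.027,.048,.038)):
            W=(.42,.7,-.25,-.1) if zp<.03 else (.55,.62,-.03,.12)
            for k,m in blobs(c,name,zl if n=='top' else zp-.004,zh if n=='top' else zp+.004,60,P,W): print(n,name,zp,m.round(4),rect(c,k,zp))
E
python3 cas.py; python3 st.py
```

```text
top green 0.018 [ 0.6782 -0.1709  0.0178] (679.9, -171.3, 41.4, 29.4, 11.6)
top blue 0.018 [ 0.5607 -0.1588  0.0177] (560.6, -159.7, 42.8, 29.1, -1.9)
top white 0.018 [ 0.4871 -0.1643  0.0178] (487.3, -164.7, 44.7, 28.8, 9.6)
scene green 0.018 [ 0.6816 -0.179   0.0179] (682.4, -174.1, 37.8, 30.3, 10.8)
scene blue 0.018 [ 0.5635 -0.1635  0.018 ] (563.5, -163.0, 44.7, 30.7, -3.8)
scene white 0.018 [ 0.4883 -0.1661  0.0182] (488.3, -165.8, 44.0, 29.0, 9.6)
tcp [0.4628 0.1978 0.2173] [-179.6    0.3  -90.2] F [ 0.4  1.4 -0.2] M [ 0.215 -0.13  -0.077] w 0.0854 j6 [ 46.   5. -23.   0. -61. -46.] 17.25
```

Emit:
{"op": "step_arm", "data": {
  "increments": [
    {"tx": 9.2, "ty": -32.4, "tz": 0, "ax": 0, "ay": 0, "az": 8, "claw": 1},
    {"tx": 9.2, "ty": -32.4, "tz": 0, "ax": 0, "ay": 0, "az": 8, "claw": 1},
    {"tx": 9.2, "ty": -32.4, "tz": 0, "ax": 0, "ay": 0, "az": 8, "claw": 1},
    {"tx": 9.2, "ty": -32.4, "tz": 0, "ax": 0, "ay": 0, "az": 8, "claw": 1},
    {"tx": 9.2, "ty": -32.4, "tz": 0, "ax": 0, "ay": 0, "az": 8, "claw": 1},
    {"tx": 9.2, "ty": -32.4, "tz": 0, "ax": 0, "ay": 0, "az": 8, "claw": 1},
    {"tx": 9.2, "ty": -32.4, "tz": 0, "ax": 0, "ay": 0, "az": 8, "claw": 1},
    {"tx": 9.2, "ty": -32.4, "tz": 0, "ax": 0, "ay": 0, "az": 8, "claw": 1},
    {"tx": 9.2, "ty": -32.4, "tz": 0, "ax": 0, "ay": 0, "az": 8, "claw": 1},
    {"tx": 9.2, "ty": -32.4, "tz": 0, "ax": 0, "ay": 0, "az": 8, "claw": 1},
    {"tx": 9.2, "ty": -32, "tz": 0, "ax": 0, "ay": 0, "az": 8, "claw": 1},
    {"tx": 0, "ty": 0, "tz": 0, "ax": 0, "ay": 0, "az": 0, "claw": 1}
  ],
  "newtons": 15
}}

```text
time_s: 18.45
tcp_pos: [0.5619, -0.1629, 0.2107]
eef_rot: [180.0, 0.1, -2.1]
contact_force: [-0.9, 0.2, -0.6]
gripper_width: 0.0877
```

```bash
python3 st.py
python3 - <<'E'
from meas import *
a=cap('top')
cv2.imwrite('pics/c1.png',np.vstack([cv2.resize(a['image'][190:255,85:205],(540,292),interpolation=cv2.INTER_CUBIC),cv2.resize(a['image'][140:250,210:390],(540,300))]))
P=cloud(a);
for k,mm in blobs(a,'red',.09,.16,30,P,(.3,.6,.1,.3)):print('handle',mm,rect(a,k,.134))
for k,mm in blobs(a,'blue',.09,.11,20,P,(.4,.6,.3,.5)): print('bar',mm.round(4),rect(a,k,.099))
E
```

```text
tcp [ 0.5619 -0.1629  0.2107] [ 1.8e+02  1.0e-01 -2.1e+00] F [-0.9  0.2 -0.6] M [ 0.034  0.074 -0.021] w 0.0877 j6 [  3.  14. -14.   0. -63.  85.] 18.45
handle [0.45967124 0.19790336 0.13341231] (459.7, 197.9, 20.9, 18.0, 89.4)
bar [0.5016 0.3822 0.0979] (502.7, 381.9, 41.2, 15.9, -3.8)
```

View pics/c1.png

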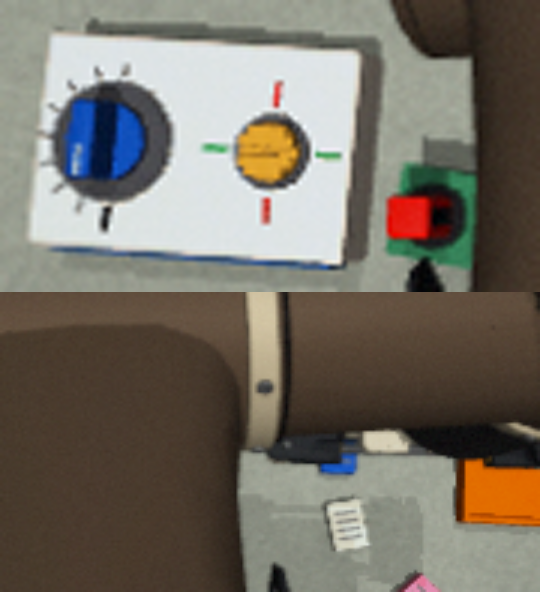

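The crop shows the bar in line with the black mark, the slot on the green marks and the driver standing. Green has been knocked to (680,-171). Blue is still in place, so I descend on it and grip across its width.

Emit:
{"op": "step_arm", "data": {
  "increments": [
    {"tx": 0, "ty": 1, "tz": -45, "ax": 0, "ay": 0, "az": 0, "claw": 0.4},
    {"tx": 0, "ty": 0, "tz": -45, "ax": 0, "ay": 0, "az": 0, "claw": 0.2},
    {"tx": 0, "ty": 0, "tz": -45, "ax": 0, "ay": 0, "az": 0, "claw": 0.2},
    {"tx": 0, "ty": 0, "tz": -35, "ax": 0, "ay": 0, "az": 0, "claw": 0.2},
    {"tx": 0, "ty": 0, "tz": -11.5, "ax": 0, "ay": 0, "az": 0, "claw": 0.2},
    {"tx": 0, "ty": 0, "tz": 0, "ax": 0, "ay": 0, "az": 0, "claw": -1},
    {"tx": 0, "ty": 0, "tz": 0, "ax": 0, "ay": 0, "az": 0, "claw": -1},
    {"tx": 0, "ty": 0, "tz": 0, "ax": 0, "ay": 0, "az": 0, "claw": -1},
    {"tx": 0, "ty": 0, "tz": 0, "ax": 0, "ay": 0, "az": 0, "claw": -1},
    {"tx": 0, "ty": 0, "tz": 0, "ax": 0, "ay": 0, "az": 0, "claw": -1},
    {"tx": 0, "ty": 0, "tz": 0, "ax": 0, "ay": 0, "az": 0, "claw": -1}
  ],
  "newtons": 15
}}

```text
time_s: 19.6
tcp_pos: [0.5629, -0.1588, 0.0321]
eef_rot: [-180.0, -0.2, -2.2]
contact_force: [-0.8, 1.9, 7.7]
gripper_width: 0.0297
```

```bash
python3 st.py
```

```text
tcp [ 0.5629 -0.1588  0.0321] [-180.    -0.2   -2.2] F [-0.8  1.9  7.7] M [ 0.67   0.308 -0.026] w 0.0297 j6 [  3.  25. -25.   0. -40.  84.] 19.6
```

Emit:
{"op": "step_arm", "data": {
  "increments": [
    {"tx": 0, "ty": 0, "tz": 35, "ax": 0, "ay": 0, "az": 0, "claw": -1},
    {"tx": 0, "ty": 0, "tz": 35, "ax": 0, "ay": 0, "az": 3.3, "claw": -1},
    {"tx": 6.5, "ty": 39.5, "tz": 0, "ax": 0, "ay": 0, "az": 0, "claw": -1},
    {"tx": 6.5, "ty": 39.5, "tz": 0, "ax": 0, "ay": 0, "az": 0, "claw": -1},
    {"tx": 6.5, "ty": 39.5, "tz": 0, "ax": 0, "ay": 0, "az": 0, "claw": -1},
    {"tx": 6.5, "ty": 39.5, "tz": 0, "ax": 0, "ay": 0, "az": 0, "claw": -1},
    {"tx": 0, "ty": 0, "tz": 0, "ax": 0, "ay": 0, "az": 0, "claw": -1},
    {"tx": 0, "ty": 0, "tz": 0, "ax": 0, "ay": 0, "az": 0, "claw": -1}
  ],
  "newtons": 15
}}

```text
time_s: 20.4
tcp_pos: [0.5877, 0.0002, 0.1007]
eef_rot: [-180.0, -0.0, 1.1]
contact_force: [-0.6, -1.5, -1.0]
gripper_width: 0.0297
```

```bash
python3 st.py
python3 - <<'E'
from meas import *
b=cap('scene');P=cloud(b)
cv2.imwrite('pics/c2.png',cv2.resize(b['image'][140:240,190:310],(720,600),interpolation=cv2.INTER_CUBIC))
for k,m in blobs(b,'blue',.06,.13,30,P,(.5,.65,-.1,.1)): print(k.min(0),k.max(0),m.round(4))
m=mask(b,'blue');m[~((P[...,0]>.5)&(P[...,0]<.7)&(P[...,1]>-.06)&(P[...,1]<.06)&(P[...,2]>.06))]=0
print(np.percentile(P[m>0],[2,50,98],axis=0).round(4))
E
```

```text
tcp [5.877e-01 2.000e-04 1.007e-01] [-180.    -0.     1.1] F [-0.6 -1.5 -1. ] M [-0.138  0.009  0.036] w 0.0297 j6 [ 19.  20. -21.  -0. -49.  72.] 20.4
[255 193] [264 204] [ 0.6053 -0.0099  0.0847]
[[ 0.5962 -0.0153  0.0739]
 [ 0.6053 -0.0095  0.0849]
 [ 0.6101  0.0117  0.0881]]
```

View pics/c2.png

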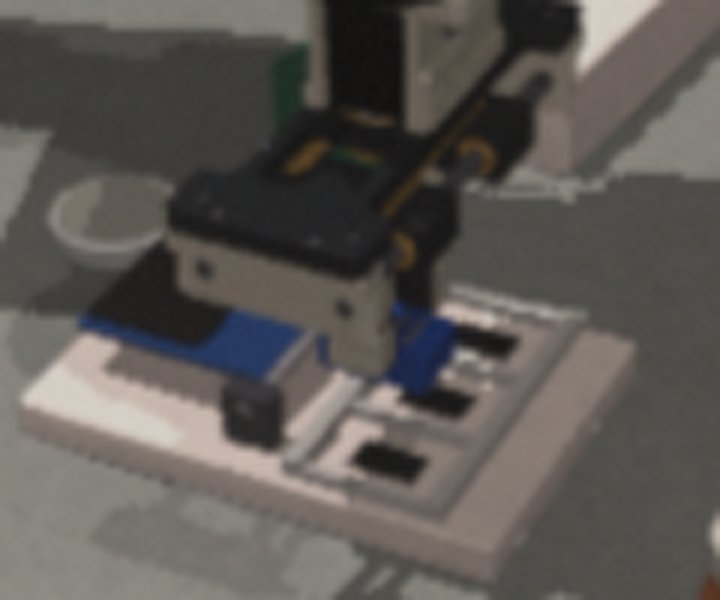

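Blue is held level above the right pocket, its far end at x = 0.610. I lower it and release.

Emit:
{"op": "step_arm", "data": {
  "increments": [
    {"tx": 0, "ty": -1, "tz": -20, "ax": 0, "ay": 0, "az": 0, "claw": -1},
    {"tx": 0, "ty": 0, "tz": -18, "ax": 0, "ay": 0, "az": 0, "claw": -1},
    {"tx": 0, "ty": 0, "tz": -8, "ax": 0, "ay": 0, "az": 0, "claw": -1},
    {"tx": 0, "ty": 0, "tz": -2, "ax": 0, "ay": 0, "az": 0, "claw": -1},
    {"tx": 0, "ty": 0, "tz": 0, "ax": 0, "ay": 0, "az": 0, "claw": -1}
  ],
  "newtons": 15
}}

```text
time_s: 20.95
tcp_pos: [0.5873, -0.0028, 0.0524]
eef_rot: [180.0, 0.0, 1.0]
contact_force: [0.0, 0.2, -0.6]
gripper_width: 0.0298
```

Emit:
{"op": "step_arm", "data": {
  "increments": [
    {"tx": 0, "ty": 0, "tz": 0, "ax": 0, "ay": 0, "az": 0, "claw": 0},
    {"tx": 0, "ty": 0, "tz": 0, "ax": 0, "ay": 0, "az": 0, "claw": 0},
    {"tx": 0, "ty": 0, "tz": 0, "ax": 0, "ay": 0, "az": 0, "claw": 0},
    {"tx": 0, "ty": 0, "tz": 25, "ax": 0, "ay": 0, "az": 0, "claw": 0.2},
    {"tx": 0, "ty": 0, "tz": 40, "ax": 0, "ay": 0, "az": 0, "claw": 0.5}
  ],
  "newtons": 15
}}

```text
time_s: 21.45
tcp_pos: [0.5857, -0.0023, 0.1154]
eef_rot: [179.9, 0.3, 1.0]
contact_force: [0.6, 0.9, -0.2]
gripper_width: 0.0547
```

```bash
python3 st.py;python3 cas.py
```

```text
tcp [ 0.5857 -0.0023  0.1154] [179.9   0.3   1. ] F [ 0.6  0.9 -0.2] M [ 0.051 -0.169 -0.041] w 0.0547 j6 [ 19.  19. -20.  -0. -51.  72.] 21.45
top green 0.018 [ 0.6786 -0.1707  0.0179] (681.3, -170.9, 43.9, 29.5, 11.6)
top white 0.018 [ 0.4871 -0.1644  0.0177] (487.3, -164.6, 45.2, 29.1, 8.6)
scene green 0.018 [ 0.6786 -0.18    0.0177] (680.4, -175.3, 33.3, 30.8, 13.2)
scene blue 0.038 [ 0.5887 -0.009   0.0379] (587.8, -5.5, 45.2, 33.4, 4.9)
scene white 0.018 [ 0.489  -0.1665  0.0177] (488.7, -166.1, 44.8, 29.6, 9.6)
```

Blue is in the right pocket with its top at 0.038. White goes next into the left pocket, gripped across y. Green goes last into the middle, gripped along its length to clear its neighbours and the beaker.

Emit:
{"op": "step_arm", "data": {
  "increments": [
    {"tx": -24.6, "ty": -40.3, "tz": 0, "ax": 0, "ay": 0, "az": 2, "claw": 0.3},
    {"tx": -24.6, "ty": -40.3, "tz": 0, "ax": 0, "ay": 0, "az": 2, "claw": 0.3},
    {"tx": -24.6, "ty": -40.3, "tz": 0, "ax": 0, "ay": 0, "az": 2, "claw": 0.3},
    {"tx": -24.6, "ty": -40.3, "tz": 0, "ax": 0, "ay": 0, "az": 2, "claw": 0.3},
    {"tx": 0, "ty": 0, "tz": 0, "ax": 0, "ay": 0, "az": 0, "claw": 0.3},
    {"tx": 0, "ty": 0, "tz": 0, "ax": 0, "ay": 0, "az": 0, "claw": 0.3}
  ],
  "newtons": 15
}}

```text
time_s: 22.15
tcp_pos: [0.4889, -0.164, 0.1175]
eef_rot: [180.0, -0.1, 8.9]
contact_force: [0.7, 0.8, 0.0]
gripper_width: 0.0573
```

```bash
python3 st.py
```

```text
tcp [ 0.4889 -0.164   0.1175] [ 1.8e+02 -1.0e-01  8.9e+00] F [0.7 0.8 0. ] M [ 0.016 -0.079 -0.001] w 0.0573 j6 [  3.  13. -29.   0. -48.  96.] 22.15
```

Emit:
{"op": "step_arm", "data": {
  "increments": [
    {"tx": 0, "ty": 0, "tz": -40, "ax": 0, "ay": 0, "az": 0, "claw": 0.3},
    {"tx": 0, "ty": 0, "tz": -35, "ax": 0, "ay": 0, "az": 0, "claw": 0.3},
    {"tx": 0, "ty": 0, "tz": -11.5, "ax": 0, "ay": 0, "az": 0, "claw": 0.3},
    {"tx": 0, "ty": 0, "tz": 0, "ax": 0, "ay": 0, "az": 0, "claw": 0.3},
    {"tx": 0, "ty": 0, "tz": 0, "ax": 0, "ay": 0, "az": 0, "claw": -1},
    {"tx": 0, "ty": 0, "tz": 0, "ax": 0, "ay": 0, "az": 0, "claw": -1},
    {"tx": 0, "ty": 0, "tz": 0, "ax": 0, "ay": 0, "az": 0, "claw": -1},
    {"tx": 0, "ty": 0, "tz": 0, "ax": 0, "ay": 0, "az": 0, "claw": -1},
    {"tx": 0, "ty": 0, "tz": 0, "ax": 0, "ay": 0, "az": 0, "claw": -1},
    {"tx": 0, "ty": 0, "tz": 0, "ax": 0, "ay": 0, "az": 0, "claw": -1}
  ],
  "newtons": 15
}}

```text
time_s: 23.15
tcp_pos: [0.4898, -0.163, 0.0315]
eef_rot: [180.0, -0.1, 9.0]
contact_force: [-0.8, 0.9, 6.4]
gripper_width: 0.0294
```

```bash
python3 st.py
```

```text
tcp [ 0.4898 -0.163   0.0315] [ 1.8e+02 -1.0e-01  9.0e+00] F [-0.8  0.9  6.4] M [0.565 0.438 0.006] w 0.0294 j6 [  3.  20. -34.   0. -36.  96.] 23.15
```

Emit:
{"op": "step_arm", "data": {
  "increments": [
    {"tx": 0, "ty": 0, "tz": 35, "ax": 0, "ay": 0, "az": 0, "claw": -1},
    {"tx": 0, "ty": 0, "tz": 35, "ax": 0, "ay": 0, "az": 0, "claw": -1},
    {"tx": 16.2, "ty": 41.8, "tz": 0, "ax": 0, "ay": 0, "az": -2, "claw": -1},
    {"tx": 16.2, "ty": 41.8, "tz": 0, "ax": 0, "ay": 0, "az": -2, "claw": -1},
    {"tx": 16.2, "ty": 41.8, "tz": 0, "ax": 0, "ay": 0, "az": -2, "claw": -1},
    {"tx": 16.2, "ty": 41.8, "tz": 0, "ax": 0, "ay": 0, "az": -2, "claw": -1},
    {"tx": 16.2, "ty": 41.8, "tz": 0, "ax": 0, "ay": 0, "az": 0, "claw": -1},
    {"tx": 16.2, "ty": 41.8, "tz": 0, "ax": 0, "ay": 0, "az": 0, "claw": -1},
    {"tx": 0, "ty": 0, "tz": 0, "ax": 0, "ay": 0, "az": 0, "claw": -1},
    {"tx": 0, "ty": 0, "tz": 0, "ax": 0, "ay": 0, "az": 0, "claw": -1}
  ],
  "newtons": 15
}}

```text
time_s: 24.15
tcp_pos: [0.5862, 0.0888, 0.1002]
eef_rot: [180.0, 0.0, 1.1]
contact_force: [0.6, -0.0, -1.2]
gripper_width: 0.0297
```

```bash
python3 st.py
python3 - <<'E'
from meas import *
b=cap('scene');P=cloud(b)
m=mask(b,'white')
hs=cv2.cvtColor(b['image'],cv2.COLOR_BGR2HSV)
q=(P[...,0]>.5)&(P[...,0]<.7)&(P[...,1]>.03)&(P[...,1]<.15)&(P[...,2]>.055)&(P[...,2]<.09)
print(np.percentile(P[q],[2,50,98],axis=0).round(4),q.sum())
E
```

```text
tcp [0.5862 0.0888 0.1002] [180.    0.    1.1] F [ 0.6 -0.  -1.2] M [-0.089  0.087  0.013] w 0.0297 j6 [ 27.  20. -20.  -0. -49.  64.] 24.15
[[0.5633 0.0575 0.0695]
 [0.597  0.0778 0.0855]
 [0.608  0.1067 0.0895]] 155
```

Emit:
{"op": "step_arm", "data": {
  "increments": [
    {"tx": 0.5, "ty": -0.5, "tz": -20, "ax": 0, "ay": 0, "az": 0, "claw": -1},
    {"tx": 0, "ty": 0, "tz": -18, "ax": 0, "ay": 0, "az": 0, "claw": -1},
    {"tx": 0, "ty": 0, "tz": -8, "ax": 0, "ay": 0, "az": 0, "claw": -1},
    {"tx": 0, "ty": 0, "tz": -2, "ax": 0, "ay": 0, "az": 0, "claw": -1},
    {"tx": 0, "ty": 0, "tz": 0, "ax": 0, "ay": 0, "az": 0, "claw": -1},
    {"tx": 0, "ty": 0, "tz": 0, "ax": 0, "ay": 0, "az": 0, "claw": 0},
    {"tx": 0, "ty": 0, "tz": 0, "ax": 0, "ay": 0, "az": 0, "claw": 0},
    {"tx": 0, "ty": 0, "tz": 0, "ax": 0, "ay": 0, "az": 0, "claw": 0},
    {"tx": 0, "ty": 0, "tz": 30, "ax": 0, "ay": 0, "az": 0, "claw": 0.3},
    {"tx": 0, "ty": 0, "tz": 40, "ax": 0, "ay": 0, "az": 0, "claw": 0.5}
  ],
  "newtons": 15
}}

```text
time_s: 25.2
tcp_pos: [0.5854, 0.0867, 0.1216]
eef_rot: [179.9, 0.2, 1.0]
contact_force: [1.1, 1.0, 0.5]
gripper_width: 0.0544
```

```bash
python3 st.py;sed -i 's/(.42,.7,-.25,-.1)/(.42,.75,-.27,-.1)/' cas.py; python3 cas.py
python3 - <<'E'
from meas import *
a=last('top');P=cloud(a)
q=(P[...,2]>.05)&(P[...,2]<.08)&(P[...,1]<-.1)&(P[...,1]>-.35)&(P[...,0]>.6)&(P[...,0]<.85)
print('beaker',q.sum(),np.percentile(P[q],[3,50,97],axis=0).round(3))
E
```

```text
tcp [0.5854 0.0867 0.1216] [179.9   0.2   1. ] F [1.1 1.  0.5] M [-0.003 -0.229 -0.009] w 0.0544 j6 [ 27.  19. -19.  -0. -52.  64.] 25.2
top green 0.018 [ 0.6814 -0.171   0.0178] (682.2, -170.8, 45.3, 29.5, 11.8)
scene green 0.018 [ 0.6876 -0.1767  0.0178] (685.2, -173.6, 43.4, 30.2, 11.6)
scene blue 0.038 [ 0.5887 -0.0102  0.0378] (588.4, -6.6, 45.9, 32.8, 0.5)
scene white 0.038 [0.5781 0.0854 0.038 ] (578.6, 86.4, 31.1, 29.1, 3.8)
beaker 421 [[ 0.709 -0.316  0.053]
 [ 0.766 -0.249  0.06 ]
 [ 0.849 -0.14   0.071]]
```

Emit:
{"op": "step_arm", "data": {
  "increments": [
    {"tx": 9.7, "ty": -25.8, "tz": 0, "ax": 0, "ay": 0, "az": -7.95, "claw": 0.5},
    {"tx": 9.7, "ty": -25.8, "tz": 0, "ax": 0, "ay": 0, "az": -7.95, "claw": 0.5},
    {"tx": 9.7, "ty": -25.8, "tz": 0, "ax": 0, "ay": 0, "az": -7.95, "claw": 0.5},
    {"tx": 9.7, "ty": -25.8, "tz": 0, "ax": 0, "ay": 0, "az": -7.95, "claw": 0.5},
    {"tx": 9.7, "ty": -25.8, "tz": 0, "ax": 0, "ay": 0, "az": -7.95, "claw": 0.5},
    {"tx": 9.7, "ty": -25.8, "tz": 0, "ax": 0, "ay": 0, "az": -7.95, "claw": 0.5},
    {"tx": 9.7, "ty": -25.8, "tz": 0, "ax": 0, "ay": 0, "az": -7.95, "claw": 0.5},
    {"tx": 9.7, "ty": -25.8, "tz": 0, "ax": 0, "ay": 0, "az": -7.95, "claw": 0.5},
    {"tx": 9.7, "ty": -25.8, "tz": 0, "ax": 0, "ay": 0, "az": -7.95, "claw": 0.5},
    {"tx": 9.7, "ty": -25.8, "tz": 0, "ax": 0, "ay": 0, "az": -7.95, "claw": 0.5},
    {"tx": 0, "ty": 0, "tz": 0, "ax": 0, "ay": 0, "az": 0, "claw": 0.5},
    {"tx": 0, "ty": 0, "tz": 0, "ax": 0, "ay": 0, "az": 0, "claw": 0.5}
  ],
  "newtons": 15
}}

```text
time_s: 26.5
tcp_pos: [0.6836, -0.1712, 0.1222]
eef_rot: [180.0, 0.0, -78.4]
contact_force: [-0.2, 1.6, 0.2]
gripper_width: 0.0658
```

```bash
python3 st.py; python3 cas.py
```

```text
tcp [ 0.6836 -0.1712  0.1222] [180.    0.  -78.4] F [-0.2  1.6  0.2] M [ 0.096 -0.058  0.02 ] w 0.0658 j6 [  2.  28.  -4.  -0. -58.  10.] 26.5
top green 0.018 [ 0.6863 -0.1651  0.0178] (682.2, -167.4, 45.6, 22.9, 11.8)
scene green 0.018 [ 0.6985 -0.1806  0.0177] (691.6, -179.6, 48.6, 27.2, 43.4)
```

Emit:
{"op": "step_arm", "data": {
  "increments": [
    {"tx": 0, "ty": 0.7, "tz": -40, "ax": 0, "ay": 0, "az": 0, "claw": 0.5},
    {"tx": 0, "ty": 0, "tz": -38, "ax": 0, "ay": 0, "az": 0, "claw": 0.5},
    {"tx": 0, "ty": 0, "tz": -13, "ax": 0, "ay": 0, "az": 0, "claw": 0.5},
    {"tx": 0, "ty": 0, "tz": 0, "ax": 0, "ay": 0, "az": 0, "claw": 0.5},
    {"tx": 0, "ty": 0, "tz": 0, "ax": 0, "ay": 0, "az": 0, "claw": -1},
    {"tx": 0, "ty": 0, "tz": 0, "ax": 0, "ay": 0, "az": 0, "claw": -1},
    {"tx": 0, "ty": 0, "tz": 0, "ax": 0, "ay": 0, "az": 0, "claw": -1},
    {"tx": 0, "ty": 0, "tz": 0, "ax": 0, "ay": 0, "az": 0, "claw": -1},
    {"tx": 0, "ty": 0, "tz": 0, "ax": 0, "ay": 0, "az": 0, "claw": -1},
    {"tx": 0, "ty": 0, "tz": 0, "ax": 0, "ay": 0, "az": 0, "claw": -1}
  ],
  "newtons": 15
}}

```text
time_s: 27.6
tcp_pos: [0.6848, -0.17, 0.0334]
eef_rot: [-179.9, -0.0, -78.4]
contact_force: [-1.6, 1.1, 7.9]
gripper_width: 0.0456
```

```bash
python3 st.py
```

```text
tcp [ 0.6848 -0.17    0.0334] [-179.9   -0.   -78.4] F [-1.6  1.1  7.9] M [0.592 0.344 0.017] w 0.0456 j6 [  2.  33.  -8.   0. -48.  10.] 27.6
```

Emit:
{"op": "step_arm", "data": {
  "increments": [
    {"tx": 0, "ty": 0, "tz": 38, "ax": 0, "ay": 0, "az": 0, "claw": -1},
    {"tx": 0, "ty": 0, "tz": 37, "ax": 0, "ay": 0, "az": 0, "claw": -1},
    {"tx": -16.3, "ty": 35.5, "tz": 0, "ax": 0, "ay": 0, "az": -2.5, "claw": -1},
    {"tx": -16.3, "ty": 35.5, "tz": 0, "ax": 0, "ay": 0, "az": -2.5, "claw": -1},
    {"tx": -16.3, "ty": 35.5, "tz": 0, "ax": 0, "ay": 0, "az": -2.5, "claw": -1},
    {"tx": -16.3, "ty": 35.5, "tz": 0, "ax": 0, "ay": 0, "az": -3, "claw": -1},
    {"tx": -16.3, "ty": 35.5, "tz": 0, "ax": 0, "ay": 0, "az": 0, "claw": -1},
    {"tx": -16.3, "ty": 35.5, "tz": 0, "ax": 0, "ay": 0, "az": 0, "claw": -1},
    {"tx": 0, "ty": 0, "tz": 0, "ax": 0, "ay": 0, "az": 0, "claw": -1},
    {"tx": 0, "ty": 0, "tz": 0, "ax": 0, "ay": 0, "az": 0, "claw": -1}
  ],
  "newtons": 15
}}

```text
time_s: 28.6
tcp_pos: [0.586, 0.0439, 0.1073]
eef_rot: [-179.9, 0.0, -88.8]
contact_force: [0.4, -1.1, -0.3]
gripper_width: 0.0453
```

```bash
python3 st.py
python3 - <<'E'
from meas import *
b=cap('scene');P=cloud(b)
m=mask(b,'green');m[~((P[...,0]>.5)&(P[...,0]<.7)&(P[...,1]>-.03)&(P[...,1]<.1)&(P[...,2]>.06))]=0
print(np.percentile(P[m>0],[2,50,98],axis=0).round(4),(m>0).sum())
cv2.imwrite('pics/c3.png',cv2.resize(b['image'][140:240,190:310],(720,600),interpolation=cv2.INTER_CUBIC))
E
```

```text
tcp [0.586  0.0439 0.1073] [-179.9    0.   -88.8] F [ 0.4 -1.1 -0.3] M [ 0.066 -0.062 -0.01 ] w 0.0453 j6 [ 23.  20. -21.   0. -50. -22.] 28.6
[[0.5656 0.0248 0.0802]
 [0.5868 0.0281 0.0882]
 [0.6081 0.0516 0.0933]] 93
```

View pics/c3.png

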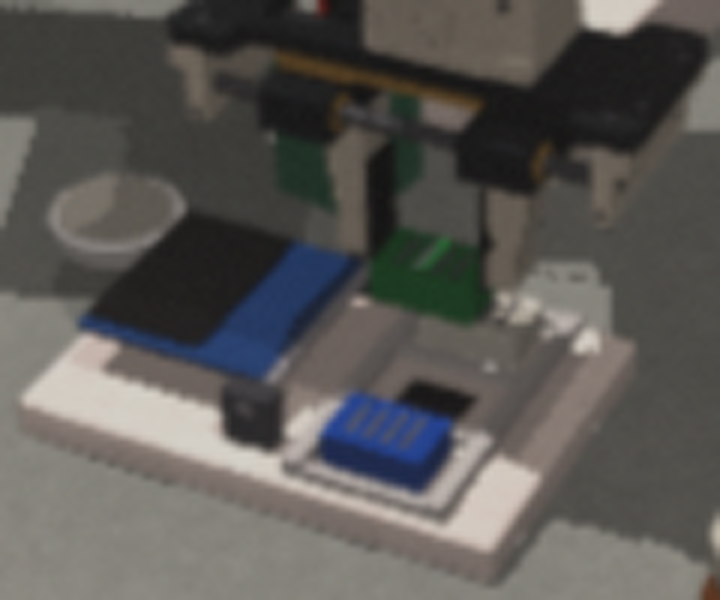

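Blue sits flat in the right pocket, and green hangs level over the middle pocket at (435,280). Lowering it.

Emit:
{"op": "step_arm", "data": {
  "increments": [
    {"tx": 0.8, "ty": -0.4, "tz": -20, "ax": 0, "ay": 0, "az": 0, "claw": -1},
    {"tx": 0, "ty": 0, "tz": -20, "ax": 0, "ay": 0, "az": 0, "claw": -1},
    {"tx": 0, "ty": 0, "tz": -11, "ax": 0, "ay": 0, "az": 0, "claw": -1},
    {"tx": 0, "ty": 0, "tz": -2, "ax": 0, "ay": 0, "az": 0, "claw": -1},
    {"tx": 0, "ty": 0, "tz": 0, "ax": 0, "ay": 0, "az": 0, "claw": -1}
  ],
  "newtons": 15
}}

```text
time_s: 29.15
tcp_pos: [0.587, 0.0416, 0.0534]
eef_rot: [180.0, -0.0, -89.0]
contact_force: [0.8, -0.2, 0.6]
gripper_width: 0.0454
```

Emit:
{"op": "step_arm", "data": {
  "increments": [
    {"tx": 0, "ty": 0, "tz": 0, "ax": 0, "ay": 0, "az": 0, "claw": 0.2},
    {"tx": 0, "ty": 0, "tz": 0, "ax": 0, "ay": 0, "az": 0, "claw": 0.2},
    {"tx": 0, "ty": 0, "tz": 0, "ax": 0, "ay": 0, "az": 0, "claw": 0.2},
    {"tx": 0, "ty": 0, "tz": 30, "ax": 0, "ay": 0, "az": 0, "claw": 0.3},
    {"tx": 0, "ty": 0, "tz": 40, "ax": 0, "ay": 0, "az": 0, "claw": 0},
    {"tx": -19.5, "ty": -0.5, "tz": 0, "ax": 0, "ay": 0, "az": 0, "claw": -1},
    {"tx": -19.5, "ty": -0.5, "tz": 0, "ax": 0, "ay": 0, "az": 0, "claw": -1},
    {"tx": -19.5, "ty": -0.5, "tz": 0, "ax": 0, "ay": 0, "az": 0, "claw": -1},
    {"tx": -19.5, "ty": -0.5, "tz": 0, "ax": 0, "ay": 0, "az": 0, "claw": -1},
    {"tx": -19.5, "ty": -0.5, "tz": 0, "ax": 0, "ay": 0, "az": 0, "claw": -1},
    {"tx": -19, "ty": -0.5, "tz": 0, "ax": 0, "ay": 0, "az": 0, "claw": -1},
    {"tx": 0, "ty": 0, "tz": 0, "ax": 0, "ay": 0, "az": 0, "claw": -1}
  ],
  "newtons": 15
}}

```text
time_s: 30.35
tcp_pos: [0.4683, 0.0392, 0.1239]
eef_rot: [180.0, 0.0, -89.0]
contact_force: [0.2, 0.2, -0.4]
gripper_width: 0.0017
```

```bash
python3 st.py;python3 cas.py
python3 - <<'E'
from meas import *
a=last('top');b=last('scene')
o=np.vstack([cv2.resize(b['image'][150:240,200:310],(480,393)),cv2.resize(a['image'][165:255,205:285],(200,225)).repeat(1,0) if 0 else cv2.copyMakeBorder(cv2.resize(a['image'][165:215,200:290],(360,200)),0,0,0,120,0)])
cv2.imwrite('pics/p1.png',o)
E
```

```text
tcp [0.4683 0.0392 0.1239] [180.   0. -89.] F [ 0.2  0.2 -0.4] M [ 0.051 -0.157  0.048] w 0.0017 j6 [ 29.   8. -34.  -0. -48. -28.] 30.35
top blue 0.038 [ 0.5914 -0.0058  0.0378] (583.9, -2.1, 41.5, 28.3, -0.7)
scene blue 0.038 [ 0.5879 -0.0053  0.0382] (587.7, -5.1, 45.7, 34.6, 1.7)
```

View pics/p1.png

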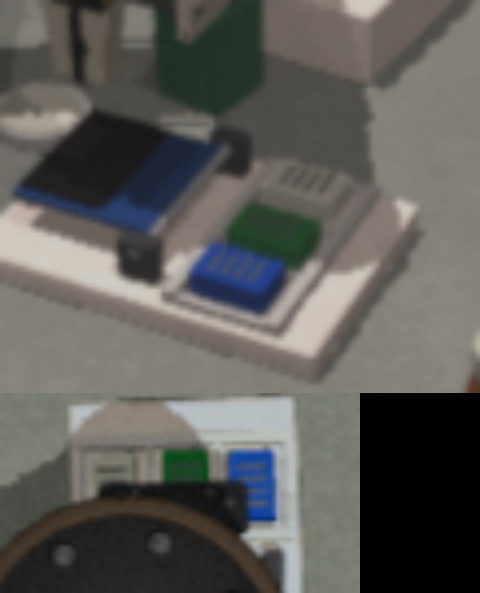

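All three cassettes lie flat, one per pocket: blue (235,275), green (275,235) and white (300,185). The closed fingers are above the pad, so I press the pedal.

Emit:
{"op": "step_arm", "data": {
  "increments": [
    {"tx": 1, "ty": 1, "tz": -30, "ax": 0, "ay": 0, "az": 0, "claw": -1},
    {"tx": 0, "ty": 0, "tz": -20, "ax": 0, "ay": 0, "az": 0, "claw": -1},
    {"tx": 0, "ty": 0, "tz": -6, "ax": 0, "ay": 0, "az": 0, "claw": -1},
    {"tx": 0, "ty": 0, "tz": -6, "ax": 0, "ay": 0, "az": 0, "claw": -1},
    {"tx": 0, "ty": 0, "tz": -5, "ax": 0, "ay": 0, "az": 0, "claw": -1},
    {"tx": 0, "ty": 0, "tz": 0, "ax": 0, "ay": 0, "az": 0, "claw": -1}
  ],
  "newtons": 15
}}

```text
time_s: 31.05
tcp_pos: [0.4709, 0.0404, 0.0579]
eef_rot: [179.9, -0.1, -88.9]
contact_force: [-12.3, 2.9, 20.6]
gripper_width: 0.0007
```

```bash
python3 st.py
```

```text
tcp [0.4709 0.0404 0.0579] [ 1.799e+02 -1.000e-01 -8.890e+01] F [-12.3   2.9  20.6] M [ 1.035  4.182 -0.005] w 0.0007 j6 [ 29.  14. -38.   0. -38. -28.] 31.05
```

Emit:
{"op": "step_arm", "data": {
  "increments": [
    {"tx": -1, "ty": 0, "tz": -1, "ax": 0, "ay": 0, "az": 0, "claw": -1},
    {"tx": 0, "ty": 0, "tz": 0, "ax": 0, "ay": 0, "az": 0, "claw": -1}
  ],
  "newtons": 15
}}

```text
time_s: 31.25
tcp_pos: [0.4708, 0.0405, 0.0577]
eef_rot: [-180.0, -0.0, -88.9]
contact_force: [-11.4, -0.0, 25.5]
gripper_width: 0.0004
```

```bash
python3 st.py
python3 - <<'E'
from meas import *
b=cap('scene');cv2.imwrite('pics/p2.png',cv2.resize(b['image'][165:235,195:285],(720,560),interpolation=cv2.INTER_CUBIC))
P=cloud(b);m=mask(b,'blue');q=(m>0)&(P[...,0]>.43)&(P[...,0]<.54)&(P[...,1]>-.02)&(P[...,1]<.1)&(P[...,2]>.02)&(P[...,2]<.06)
X=P[q];print(len(X));A=np.c_[X[:,0],np.ones(len(X))];print(np.linalg.lstsq(A,X[:,2],rcond=None)[0])
E
```

```text
tcp [0.4708 0.0405 0.0577] [-180.    -0.   -88.9] F [-11.4  -0.   25.5] M [0.261 3.674 0.025] w 0.0004 j6 [ 29.  14. -38.   0. -38. -28.] 31.25
48
[ 0.24591467 -0.08392066]
```

Force rose by 5 N with no further sinking, and the pedal slope in depth is about 0.24 (0.22 expected), so it is at the stop. Holding over a second, then letting it up.

Emit:
{"op": "step_arm", "data": {
  "increments": [
    {"tx": 0, "ty": 0, "tz": 0, "ax": 0, "ay": 0, "az": 0, "claw": -1},
    {"tx": 0, "ty": 0, "tz": 0, "ax": 0, "ay": 0, "az": 0, "claw": -1},
    {"tx": 0, "ty": 0, "tz": 0, "ax": 0, "ay": 0, "az": 0, "claw": -1},
    {"tx": 0, "ty": 0, "tz": 0, "ax": 0, "ay": 0, "az": 0, "claw": -1},
    {"tx": 0, "ty": 0, "tz": 0, "ax": 0, "ay": 0, "az": 0, "claw": -1},
    {"tx": 0, "ty": 0, "tz": 0, "ax": 0, "ay": 0, "az": 0, "claw": -1},
    {"tx": 0, "ty": 0, "tz": 0, "ax": 0, "ay": 0, "az": 0, "claw": -1},
    {"tx": 0, "ty": 0, "tz": 0, "ax": 0, "ay": 0, "az": 0, "claw": -1},
    {"tx": 0, "ty": 0, "tz": 0, "ax": 0, "ay": 0, "az": 0, "claw": -1},
    {"tx": 0, "ty": 0, "tz": 0, "ax": 0, "ay": 0, "az": 0, "claw": -1},
    {"tx": 0, "ty": 0, "tz": 0, "ax": 0, "ay": 0, "az": 0, "claw": -1},
    {"tx": 0, "ty": 0, "tz": 0, "ax": 0, "ay": 0, "az": 0, "claw": -1}
  ],
  "newtons": 15
}}

```text
time_s: 32.5
tcp_pos: [0.4708, 0.0405, 0.0577]
eef_rot: [-180.0, -0.0, -88.9]
contact_force: [-10.6, 0.3, 25.7]
gripper_width: 0.0004
```

Emit:
{"op": "step_arm", "data": {
  "increments": [
    {"tx": 0, "ty": 0, "tz": 4, "ax": 0, "ay": 0, "az": 0, "claw": -1},
    {"tx": 0, "ty": 0, "tz": 5, "ax": 0, "ay": 0, "az": 0, "claw": -1},
    {"tx": 0, "ty": 0, "tz": 8, "ax": 0, "ay": 0, "az": 0, "claw": -1},
    {"tx": 0, "ty": 0, "tz": 25, "ax": 0, "ay": 0, "az": 0, "claw": -0.5},
    {"tx": 0, "ty": 0, "tz": 26, "ax": 0, "ay": 0, "az": 0, "claw": 0},
    {"tx": 0, "ty": 0, "tz": 0, "ax": 0, "ay": 0, "az": 0, "claw": 0.3}
  ],
  "newtons": 15
}}

```text
time_s: 33.1
tcp_pos: [0.4729, 0.0415, 0.1273]
eef_rot: [-179.7, 0.1, -88.9]
contact_force: [0.0, 0.3, 0.2]
gripper_width: 0.0188
```

```bash
python3 st.py
python3 - <<'E'
from meas import *
b=cap('scene')
P=cloud(b);m=mask(b,'blue');q=(m>0)&(P[...,0]>.43)&(P[...,0]<.54)&(P[...,1]>-.02)&(P[...,1]<.1)&(P[...,2]>.02)&(P[...,2]<.06)
X=P[q];A=np.c_[X[:,0],np.ones(len(X))];print(len(X),'pedal slope',np.linalg.lstsq(A,X[:,2],rcond=None)[0])
E
python3 cas.py
```

```text
tcp [0.4729 0.0415 0.1273] [-1.797e+02  1.000e-01 -8.890e+01] F [0.  0.3 0.2] M [ 0.141 -0.057  0.004] w 0.0188 j6 [ 29.   8. -34.   0. -48. -28.] 33.1
91 pedal slope [0.00337918 0.04435838]
top blue 0.038 [ 0.5869 -0.0057  0.0374] (583.9, -2.2, 43.8, 26.6, 4.2)
scene blue 0.038 [ 0.5883 -0.0049  0.038 ] (588.0, -5.0, 46.3, 34.2, 1.4)
```

The pedal is back up (slope 0.00). Now green is moved to the tray first.

Emit:
{"op": "step_arm", "data": {
  "increments": [
    {"tx": 19, "ty": 0.2, "tz": 0, "ax": 0, "ay": 0, "az": 0, "claw": 0.25},
    {"tx": 19, "ty": 0.2, "tz": 0, "ax": 0, "ay": 0, "az": 0, "claw": 0.25},
    {"tx": 19, "ty": 0.2, "tz": 0, "ax": 0, "ay": 0, "az": 0, "claw": 0.25},
    {"tx": 19, "ty": 0.2, "tz": 0, "ax": 0, "ay": 0, "az": 0, "claw": 0.25},
    {"tx": 19, "ty": 0.2, "tz": 0, "ax": 0, "ay": 0, "az": 0, "claw": 0.25},
    {"tx": 20, "ty": 0, "tz": 0, "ax": 0, "ay": 0, "az": 0, "claw": 0.25},
    {"tx": 0, "ty": 0, "tz": 0, "ax": 0, "ay": 0, "az": 0, "claw": 0.25},
    {"tx": 0, "ty": 0, "tz": 0, "ax": 0, "ay": 0, "az": 0, "claw": 0.25}
  ],
  "newtons": 15
}}

```text
time_s: 34.05
tcp_pos: [0.5847, 0.0412, 0.1221]
eef_rot: [179.8, -0.0, -89.0]
contact_force: [-0.3, -0.2, -0.1]
gripper_width: 0.0546
```

```bash
python3 st.py
```

```text
tcp [0.5847 0.0412 0.1221] [179.8  -0.  -89. ] F [-0.3 -0.2 -0.1] M [ 0.075 -0.016 -0.029] w 0.0546 j6 [ 23.  19. -20.  -0. -52. -22.] 34.05
```

Emit:
{"op": "step_arm", "data": {
  "increments": [
    {"tx": 2.3, "ty": 0.6, "tz": -30, "ax": 0, "ay": 0, "az": 0, "claw": 0.25},
    {"tx": 0, "ty": 0, "tz": -25, "ax": 0, "ay": 0, "az": 0, "claw": 0.25},
    {"tx": 0, "ty": 0, "tz": -14, "ax": 0, "ay": 0, "az": 0, "claw": 0.25},
    {"tx": 0, "ty": 0, "tz": 0, "ax": 0, "ay": 0, "az": 0, "claw": 0.25},
    {"tx": 0, "ty": 0, "tz": 0, "ax": 0, "ay": 0, "az": 0, "claw": -1},
    {"tx": 0, "ty": 0, "tz": 0, "ax": 0, "ay": 0, "az": 0, "claw": -1},
    {"tx": 0, "ty": 0, "tz": 0, "ax": 0, "ay": 0, "az": 0, "claw": -1},
    {"tx": 0, "ty": 0, "tz": 0, "ax": 0, "ay": 0, "az": 0, "claw": -1}
  ],
  "newtons": 15
}}

```text
time_s: 34.85
tcp_pos: [0.588, 0.0423, 0.0555]
eef_rot: [-179.9, 0.0, -89.0]
contact_force: [-0.8, 0.4, 1.9]
gripper_width: 0.0453
```

```bash
python3 st.py
```

```text
tcp [0.588  0.0423 0.0555] [-179.9    0.   -89. ] F [-0.8  0.4  1.9] M [ 0.279  0.212 -0.01 ] w 0.0453 j6 [ 23.  23. -23.   0. -43. -22.] 34.85
```

Emit:
{"op": "step_arm", "data": {
  "increments": [
    {"tx": 0, "ty": 0, "tz": 35, "ax": 0, "ay": 0, "az": 0, "claw": -1},
    {"tx": 0, "ty": 0, "tz": 30, "ax": 0, "ay": 0, "az": 0, "claw": -1},
    {"tx": -4.9, "ty": -42.5, "tz": 0, "ax": 0, "ay": 0, "az": -1, "claw": -1},
    {"tx": -4.9, "ty": -42.5, "tz": 0, "ax": 0, "ay": 0, "az": -1, "claw": -1},
    {"tx": -4.9, "ty": -42.5, "tz": 0, "ax": 0, "ay": 0, "az": -1, "claw": -1},
    {"tx": -4.9, "ty": -42.5, "tz": 0, "ax": 0, "ay": 0, "az": -1, "claw": -1},
    {"tx": -4.9, "ty": -42.5, "tz": 0, "ax": 0, "ay": 0, "az": -1, "claw": -1},
    {"tx": -4.9, "ty": -42.5, "tz": 0, "ax": 0, "ay": 0, "az": -0.1, "claw": -1},
    {"tx": -4.9, "ty": -42.5, "tz": 0, "ax": 0, "ay": 0, "az": 0, "claw": -1},
    {"tx": -4.9, "ty": -42.5, "tz": 0, "ax": 0, "ay": 0, "az": 0, "claw": -1},
    {"tx": 0, "ty": 0, "tz": 0, "ax": 0, "ay": 0, "az": 0, "claw": -1},
    {"tx": 0, "ty": 0, "tz": 0, "ax": 0, "ay": 0, "az": 0, "claw": -1}
  ],
  "newtons": 15
}}

```text
time_s: 36.05
tcp_pos: [0.5479, -0.2989, 0.1196]
eef_rot: [-180.0, 0.0, -94.2]
contact_force: [-0.7, 0.1, -0.4]
gripper_width: 0.0454
```

```bash
python3 st.py
python3 - <<'E'
from meas import *
b=cap('scene');cv2.imwrite('pics/t1.png',cv2.resize(b['image'][200:380,85:285],(600,540),interpolation=cv2.INTER_CUBIC))
P=cloud(b);m=mask(b,'green');m[~((P[...,1]>-.4)&(P[...,1]<-.2)&(P[...,2]>.04))]=0
print(np.percentile(P[m>0],[2,50,98],axis=0).round(4),(m>0).sum())
E
```

```text
tcp [ 0.5479 -0.2989  0.1196] [-180.     0.   -94.2] F [-0.7  0.1 -0.4] M [ 0.107 -0.066  0.018] w 0.0454 j6 [-11.  22. -15.  -0. -53.   7.] 36.05
[[ 0.53   -0.3181  0.0911]
 [ 0.5473 -0.3158  0.1001]
 [ 0.569  -0.2953  0.103 ]] 51
```

View pics/t1.png

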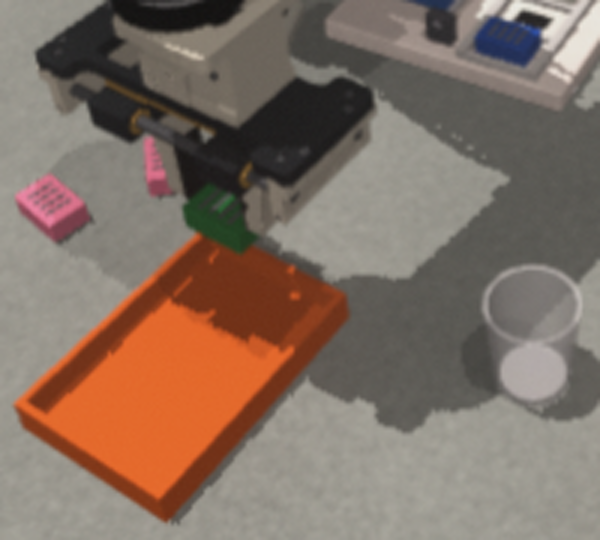

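Green hangs level over the tray's near-press end, clear of the pinks and beaker. Lowering and releasing.

Emit:
{"op": "step_arm", "data": {
  "increments": [
    {"tx": 0.5, "ty": 0, "tz": -35, "ax": 0, "ay": 0, "az": 0, "claw": -1},
    {"tx": 0, "ty": 0, "tz": -28, "ax": 0, "ay": 0, "az": 0, "claw": -1},
    {"tx": 0, "ty": 0, "tz": -11, "ax": 0, "ay": 0, "az": 0, "claw": -1},
    {"tx": 0, "ty": 0, "tz": -4, "ax": 0, "ay": 0, "az": 0, "claw": -1},
    {"tx": 0, "ty": 0, "tz": 0, "ax": 0, "ay": 0, "az": 0, "claw": -1}
  ],
  "newtons": 15
}}

```text
time_s: 36.6
tcp_pos: [0.5495, -0.2973, 0.042]
eef_rot: [-180.0, -0.0, -94.0]
contact_force: [-0.6, 0.3, 0.5]
gripper_width: 0.0455
```

```bash
python3 st.py
```

```text
tcp [ 0.5495 -0.2973  0.042 ] [-180.   -0.  -94.] F [-0.6  0.3  0.5] M [ 0.053 -0.097  0.048] w 0.0455 j6 [-11.  27. -19.   0. -44.   7.] 36.6
```

Emit:
{"op": "step_arm", "data": {
  "increments": [
    {"tx": 0, "ty": 0, "tz": -1.5, "ax": 0, "ay": 0, "az": 0, "claw": -1},
    {"tx": 0, "ty": 0, "tz": 0, "ax": 0, "ay": 0, "az": 0, "claw": 0.2},
    {"tx": 0, "ty": 0, "tz": 0, "ax": 0, "ay": 0, "az": 0, "claw": 0.2},
    {"tx": 0, "ty": 0, "tz": 0, "ax": 0, "ay": 0, "az": 0, "claw": 0.2},
    {"tx": 0, "ty": 0, "tz": 40, "ax": 0, "ay": 0, "az": 0, "claw": 0.2},
    {"tx": 0, "ty": 0, "tz": 40, "ax": 0, "ay": 0, "az": 0, "claw": 0.2}
  ],
  "newtons": 15
}}

```text
time_s: 37.2
tcp_pos: [0.548, -0.2978, 0.12]
eef_rot: [179.8, 0.0, -94.1]
contact_force: [2.1, -0.6, 0.8]
gripper_width: 0.0527
```

Emit:
{"op": "step_arm", "data": {
  "increments": [
    {"tx": 3.2, "ty": 24.6, "tz": 0, "ax": 0, "ay": 0, "az": 7.93, "claw": 0.2},
    {"tx": 3.2, "ty": 24.6, "tz": 0, "ax": 0, "ay": 0, "az": 7.93, "claw": 0.2},
    {"tx": 3.2, "ty": 24.6, "tz": 0, "ax": 0, "ay": 0, "az": 7.93, "claw": 0.2},
    {"tx": 3.2, "ty": 24.6, "tz": 0, "ax": 0, "ay": 0, "az": 7.93, "claw": 0.2},
    {"tx": 3.2, "ty": 24.6, "tz": 0, "ax": 0, "ay": 0, "az": 7.93, "claw": 0.2},
    {"tx": 3.2, "ty": 24.6, "tz": 0, "ax": 0, "ay": 0, "az": 7.93, "claw": 0.2},
    {"tx": 3.2, "ty": 24.6, "tz": 0, "ax": 0, "ay": 0, "az": 7.93, "claw": 0.2},
    {"tx": 3.2, "ty": 24.6, "tz": 0, "ax": 0, "ay": 0, "az": 7.93, "claw": 0.2},
    {"tx": 3.2, "ty": 24.6, "tz": 0, "ax": 0, "ay": 0, "az": 7.93, "claw": 0.2},
    {"tx": 3.2, "ty": 24.6, "tz": 0, "ax": 0, "ay": 0, "az": 7.93, "claw": 0.2},
    {"tx": 3.2, "ty": 24.6, "tz": 0, "ax": 0, "ay": 0, "az": 7.93, "claw": 0.2},
    {"tx": 3.2, "ty": 24.6, "tz": 0, "ax": 0, "ay": 0, "az": 7.93, "claw": 0.2}
  ],
  "newtons": 15
}}

```text
time_s: 38.4
tcp_pos: [0.5874, -0.0017, 0.1204]
eef_rot: [-180.0, -0.0, 1.4]
contact_force: [0.4, 0.5, 0.5]
gripper_width: 0.0528
```

Emit:
{"op": "step_arm", "data": {
  "increments": [
    {"tx": 0, "ty": 0, "tz": 0, "ax": 0, "ay": 0, "az": 0, "claw": 0.1},
    {"tx": 0, "ty": 0, "tz": 0, "ax": 0, "ay": 0, "az": 0, "claw": 0.1}
  ],
  "newtons": 15
}}

```text
time_s: 38.6
tcp_pos: [0.5873, -0.0022, 0.1202]
eef_rot: [-180.0, -0.0, 1.1]
contact_force: [-0.8, -1.2, 0.0]
gripper_width: 0.0488
```

```bash
python3 st.py
python3 - <<'E'
from meas import *
for n in('top','scene'):
    c=cap(n);P=cloud(c)
    for name in('green','blue','white'):
        for k,m in blobs(c,name,.018,.028,40,P,(.45,.65,-.45,-.26))+blobs(c,name,.033,.043,40,P,(.55,.62,-.03,.12)): print(n,name,m.round(4),rect(c,k,m[2]))
    for k,m in blobs(c,'orange',-.01,.04,200,P,(.4,.7,-.5,-.2)): print(n,'tray',rect(c,k,.024))
E
```

```text
tcp [ 0.5873 -0.0022  0.1202] [-180.    -0.     1.1] F [-0.8 -1.2  0. ] M [-0.115 -0.004  0.024] w 0.0488 j6 [ 19.  19. -20.   0. -51.  72.] 38.6
top green [ 0.5476 -0.2978  0.0227] (547.6, -298.1, 43.1, 29.2, -2.9)
top tray (542.1, -353.2, 169.4, 120.8, 85.9)
scene green [ 0.5491 -0.3046  0.0227] (550.7, -302.5, 45.2, 31.8, -2.8)
scene blue [ 0.5883 -0.0102  0.0378] (588.2, -6.1, 46.0, 35.0, 4.9)
scene tray (544.7, -355.1, 170.6, 120.2, 85.8)
```

Green is flat in the tray, top at 0.0227. Next blue.

Emit:
{"op": "step_arm", "data": {
  "increments": [
    {"tx": 0, "ty": 0, "tz": -30, "ax": 0, "ay": 0, "az": 0, "claw": 0.1},
    {"tx": 0, "ty": 0, "tz": -25, "ax": 0, "ay": 0, "az": 0, "claw": 0.1},
    {"tx": 0, "ty": 0, "tz": -12.5, "ax": 0, "ay": 0, "az": 0, "claw": 0.1},
    {"tx": 0, "ty": 0, "tz": 0, "ax": 0, "ay": 0, "az": 0, "claw": 0.1},
    {"tx": 0, "ty": 0, "tz": 0, "ax": 0, "ay": 0, "az": 0, "claw": -1},
    {"tx": 0, "ty": 0, "tz": 0, "ax": 0, "ay": 0, "az": 0, "claw": -1},
    {"tx": 0, "ty": 0, "tz": 0, "ax": 0, "ay": 0, "az": 0, "claw": -1},
    {"tx": 0, "ty": 0, "tz": 0, "ax": 0, "ay": 0, "az": 0, "claw": -1},
    {"tx": 0, "ty": 0, "tz": 0, "ax": 0, "ay": 0, "az": 0, "claw": -1},
    {"tx": 0, "ty": 0, "tz": 35, "ax": 0, "ay": 0, "az": 0, "claw": -1},
    {"tx": 0, "ty": 0, "tz": 30, "ax": 0, "ay": 0, "az": 0, "claw": -1}
  ],
  "newtons": 15
}}

```text
time_s: 39.8
tcp_pos: [0.5868, -0.0027, 0.1181]
eef_rot: [180.0, 0.1, 1.1]
contact_force: [1.0, 0.5, -0.1]
gripper_width: 0.0291
```

Emit:
{"op": "step_arm", "data": {
  "increments": [
    {"tx": -3.5, "ty": -28.6, "tz": 0, "ax": 0, "ay": 0, "az": -7.93, "claw": -1},
    {"tx": -3.5, "ty": -28.6, "tz": 0, "ax": 0, "ay": 0, "az": -7.93, "claw": -1},
    {"tx": -3.5, "ty": -28.6, "tz": 0, "ax": 0, "ay": 0, "az": -7.93, "claw": -1},
    {"tx": -3.5, "ty": -28.6, "tz": 0, "ax": 0, "ay": 0, "az": -7.93, "claw": -1},
    {"tx": -3.5, "ty": -28.6, "tz": 0, "ax": 0, "ay": 0, "az": -7.93, "claw": -1},
    {"tx": -3.5, "ty": -28.6, "tz": 0, "ax": 0, "ay": 0, "az": -7.93, "claw": -1},
    {"tx": -3.5, "ty": -28.6, "tz": 0, "ax": 0, "ay": 0, "az": -7.93, "claw": -1},
    {"tx": -3.5, "ty": -28.6, "tz": 0, "ax": 0, "ay": 0, "az": -7.93, "claw": -1},
    {"tx": -3.5, "ty": -28.6, "tz": 0, "ax": 0, "ay": 0, "az": -7.93, "claw": -1},
    {"tx": -3.5, "ty": -28.6, "tz": 0, "ax": 0, "ay": 0, "az": -7.93, "claw": -1},
    {"tx": -3.5, "ty": -28.6, "tz": 0, "ax": 0, "ay": 0, "az": -7.93, "claw": -1},
    {"tx": -3.5, "ty": -28.6, "tz": 0, "ax": 0, "ay": 0, "az": -7.93, "claw": -1}
  ],
  "newtons": 15
}}

```text
time_s: 41.0
tcp_pos: [0.545, -0.3469, 0.1176]
eef_rot: [-180.0, 0.0, -94.4]
contact_force: [1.8, 0.6, 0.1]
gripper_width: 0.0295
```

Emit:
{"op": "step_arm", "data": {
  "increments": [
    {"tx": 0, "ty": 0, "tz": 0, "ax": 0, "ay": 0, "az": 0, "claw": -1},
    {"tx": 0, "ty": 0, "tz": 0, "ax": 0, "ay": 0, "az": 0, "claw": -1}
  ],
  "newtons": 15
}}

```text
time_s: 41.2
tcp_pos: [0.5449, -0.3462, 0.1173]
eef_rot: [180.0, 0.0, -94.1]
contact_force: [0.7, 0.7, -1.0]
gripper_width: 0.0299
```

```bash
python3 st.py
python3 - <<'E'
from meas import *
b=cap('scene')
P=cloud(b);m=mask(b,'blue');m[~((P[...,1]>-.45)&(P[...,1]<-.25)&(P[...,2]>.04))]=0
print(np.percentile(P[m>0],[2,50,98],axis=0).round(4),(m>0).sum())
E
```

```text
tcp [ 0.5449 -0.3462  0.1173] [180.    0.  -94.1] F [ 0.7  0.7 -1. ] M [ 0.151 -0.041 -0.005] w 0.0299 j6 [-15.  24. -12.  -0. -54.  11.] 41.2
[[ 0.5315 -0.368   0.0892]
 [ 0.5581 -0.3558  0.0944]
 [ 0.9048 -0.2612  0.1026]] 258
```

Emit:
{"op": "step_arm", "data": {
  "increments": [
    {"tx": 0, "ty": 0, "tz": -35, "ax": 0, "ay": 0, "az": 0, "claw": -1},
    {"tx": 0, "ty": 0, "tz": -27, "ax": 0, "ay": 0, "az": 0, "claw": -1},
    {"tx": 0, "ty": 0, "tz": -11, "ax": 0, "ay": 0, "az": 0, "claw": -1},
    {"tx": 0, "ty": 0, "tz": -4, "ax": 0, "ay": 0, "az": 0, "claw": -1},
    {"tx": 0, "ty": 0, "tz": 0, "ax": 0, "ay": 0, "az": 0, "claw": -1}
  ],
  "newtons": 15
}}

```text
time_s: 41.75
tcp_pos: [0.5458, -0.3455, 0.0409]
eef_rot: [-180.0, -0.0, -94.0]
contact_force: [0.6, -0.5, -0.6]
gripper_width: 0.0297
```

```bash
python3 st.py
```

```text
tcp [ 0.5458 -0.3455  0.0409] [-180.   -0.  -94.] F [ 0.6 -0.5 -0.6] M [ 0.113 -0.104  0.011] w 0.0297 j6 [-15.  29. -16.   0. -45.  11.] 41.75
```

Emit:
{"op": "step_arm", "data": {
  "increments": [
    {"tx": 0, "ty": 0, "tz": -2, "ax": 0, "ay": 0, "az": 0, "claw": -1},
    {"tx": 0, "ty": 0, "tz": 0, "ax": 0, "ay": 0, "az": 0, "claw": 0},
    {"tx": 0, "ty": 0, "tz": 0, "ax": 0, "ay": 0, "az": 0, "claw": 0},
    {"tx": 0, "ty": 0, "tz": 0, "ax": 0, "ay": 0, "az": 0, "claw": 0},
    {"tx": 0, "ty": 0, "tz": 40, "ax": 0, "ay": 0, "az": 0, "claw": 0.1},
    {"tx": 0, "ty": 0, "tz": 40, "ax": 0, "ay": 0, "az": 0, "claw": 0.1}
  ],
  "newtons": 15
}}

```text
time_s: 42.35
tcp_pos: [0.5444, -0.3456, 0.1185]
eef_rot: [179.8, 0.0, -94.1]
contact_force: [2.0, -0.9, 0.4]
gripper_width: 0.0476
```

Emit:
{"op": "step_arm", "data": {
  "increments": [
    {"tx": 3.45, "ty": 36.1, "tz": 0, "ax": 0, "ay": 0, "az": 7.93, "claw": 0.1},
    {"tx": 3.45, "ty": 36.1, "tz": 0, "ax": 0, "ay": 0, "az": 7.93, "claw": 0.1},
    {"tx": 3.45, "ty": 36.1, "tz": 0, "ax": 0, "ay": 0, "az": 7.93, "claw": 0.1},
    {"tx": 3.45, "ty": 36.1, "tz": 0, "ax": 0, "ay": 0, "az": 7.93, "claw": 0.1},
    {"tx": 3.45, "ty": 36.1, "tz": 0, "ax": 0, "ay": 0, "az": 7.93, "claw": 0.1},
    {"tx": 3.45, "ty": 36.1, "tz": 0, "ax": 0, "ay": 0, "az": 7.93, "claw": 0.1},
    {"tx": 3.45, "ty": 36.1, "tz": 0, "ax": 0, "ay": 0, "az": 7.93, "claw": 0.1},
    {"tx": 3.45, "ty": 36.1, "tz": 0, "ax": 0, "ay": 0, "az": 7.93, "claw": 0.1},
    {"tx": 3.45, "ty": 36.1, "tz": 0, "ax": 0, "ay": 0, "az": 7.93, "claw": 0.1},
    {"tx": 3.45, "ty": 36.1, "tz": 0, "ax": 0, "ay": 0, "az": 7.93, "claw": 0.1},
    {"tx": 3.45, "ty": 36.1, "tz": 0, "ax": 0, "ay": 0, "az": 7.93, "claw": 0.1},
    {"tx": 3.45, "ty": 36.1, "tz": 0, "ax": 0, "ay": 0, "az": 7.93, "claw": 0.1}
  ],
  "newtons": 15
}}

```text
time_s: 43.55
tcp_pos: [0.5868, 0.0889, 0.119]
eef_rot: [-180.0, -0.0, 1.4]
contact_force: [1.3, -0.5, -0.1]
gripper_width: 0.0482
```

Emit:
{"op": "step_arm", "data": {
  "increments": [
    {"tx": 0, "ty": 0, "tz": 0, "ax": 0, "ay": 0, "az": 0, "claw": 0.1},
    {"tx": 0, "ty": 0, "tz": 0, "ax": 0, "ay": 0, "az": 0, "claw": 0.1}
  ],
  "newtons": 15
}}

```text
time_s: 43.75
tcp_pos: [0.5866, 0.0881, 0.1187]
eef_rot: [-180.0, -0.0, 1.1]
contact_force: [-0.3, -0.2, 0.0]
gripper_width: 0.0481
```

```bash
cat > tr.py <<'E'
from meas import *
for n in('top','scene'):
    c=cap(n);P=cloud(c)
    for name in('green','blue','white'):
        for k,m in blobs(c,name,.018,.028,40,P,(.45,.65,-.45,-.26))+blobs(c,name,.033,.043,40,P,(.55,.62,-.03,.12)): print(n,name,m.round(4),rect(c,k,m[2]))
E
python3 st.py; python3 tr.py
```

```text
tcp [0.5866 0.0881 0.1187] [-180.    -0.     1.1] F [-0.3 -0.2  0. ] M [-0.086 -0.028  0.012] w 0.0481 j6 [ 27.  19. -19.  -0. -51.  64.] 43.75
top green [ 0.5476 -0.2989  0.0226] (548.5, -298.1, 44.9, 29.2, -3.1)
top blue [ 0.5443 -0.3417  0.0229] (545.0, -341.8, 42.7, 29.1, 86.9)
scene green [ 0.5528 -0.3026  0.0229] (550.7, -302.9, 44.8, 32.4, -3.5)
scene blue [ 0.5502 -0.3489  0.0233] (548.7, -345.3, 46.6, 28.9, 86.1)
scene white [0.5753 0.0859 0.038 ] (575.3, 86.0, 29.4, 24.4, -84.5)
```

Blue is flat in the tray. Now white.

Emit:
{"op": "step_arm", "data": {
  "increments": [
    {"tx": 0, "ty": 0, "tz": -30, "ax": 0, "ay": 0, "az": 0, "claw": 0.1},
    {"tx": 0, "ty": 0, "tz": -25, "ax": 0, "ay": 0, "az": 0, "claw": 0.1},
    {"tx": 0, "ty": 0, "tz": -11, "ax": 0, "ay": 0, "az": 0, "claw": 0.1},
    {"tx": 0, "ty": 0, "tz": 0, "ax": 0, "ay": 0, "az": 0, "claw": 0.1},
    {"tx": 0, "ty": 0, "tz": 0, "ax": 0, "ay": 0, "az": 0, "claw": -1},
    {"tx": 0, "ty": 0, "tz": 0, "ax": 0, "ay": 0, "az": 0, "claw": -1},
    {"tx": 0, "ty": 0, "tz": 0, "ax": 0, "ay": 0, "az": 0, "claw": -1},
    {"tx": 0, "ty": 0, "tz": 0, "ax": 0, "ay": 0, "az": 0, "claw": -1},
    {"tx": 0, "ty": 0, "tz": 0, "ax": 0, "ay": 0, "az": 0, "claw": -1},
    {"tx": 0, "ty": 0, "tz": 35, "ax": 0, "ay": 0, "az": 0, "claw": -1},
    {"tx": 0, "ty": 0, "tz": 30, "ax": 0, "ay": 0, "az": 0, "claw": -1}
  ],
  "newtons": 15
}}

```text
time_s: 44.95
tcp_pos: [0.5863, 0.0872, 0.1181]
eef_rot: [180.0, 0.1, 1.1]
contact_force: [0.5, -0.0, 0.1]
gripper_width: 0.0295
```

Emit:
{"op": "step_arm", "data": {
  "increments": [
    {"tx": -3.8, "ty": -40.75, "tz": 0, "ax": 0, "ay": 0, "az": -7.93, "claw": -1},
    {"tx": -3.8, "ty": -40.75, "tz": 0, "ax": 0, "ay": 0, "az": -7.93, "claw": -1},
    {"tx": -3.8, "ty": -40.75, "tz": 0, "ax": 0, "ay": 0, "az": -7.93, "claw": -1},
    {"tx": -3.8, "ty": -40.75, "tz": 0, "ax": 0, "ay": 0, "az": -7.93, "claw": -1},
    {"tx": -3.8, "ty": -40.75, "tz": 0, "ax": 0, "ay": 0, "az": -7.93, "claw": -1},
    {"tx": -3.8, "ty": -40.75, "tz": 0, "ax": 0, "ay": 0, "az": -7.93, "claw": -1},
    {"tx": -3.8, "ty": -40.75, "tz": 0, "ax": 0, "ay": 0, "az": -7.93, "claw": -1},
    {"tx": -3.8, "ty": -40.75, "tz": 0, "ax": 0, "ay": 0, "az": -7.93, "claw": -1},
    {"tx": -3.8, "ty": -40.75, "tz": 0, "ax": 0, "ay": 0, "az": -7.93, "claw": -1},
    {"tx": -3.8, "ty": -40.75, "tz": 0, "ax": 0, "ay": 0, "az": -7.93, "claw": -1},
    {"tx": -3.8, "ty": -40.75, "tz": 0, "ax": 0, "ay": 0, "az": -7.93, "claw": -1},
    {"tx": -3.8, "ty": -40.75, "tz": 0, "ax": 0, "ay": 0, "az": -7.93, "claw": -1}
  ],
  "newtons": 15
}}

```text
time_s: 46.15
tcp_pos: [0.5407, -0.4032, 0.1176]
eef_rot: [-180.0, 0.0, -94.4]
contact_force: [0.9, -0.1, 0.1]
gripper_width: 0.0296
```

Emit:
{"op": "step_arm", "data": {
  "increments": [
    {"tx": 0, "ty": 0, "tz": 0, "ax": 0, "ay": 0, "az": 0, "claw": -1},
    {"tx": 0, "ty": 0, "tz": 0, "ax": 0, "ay": 0, "az": 0, "claw": -1}
  ],
  "newtons": 15
}}

```text
time_s: 46.35
tcp_pos: [0.5404, -0.4024, 0.117]
eef_rot: [180.0, 0.0, -94.2]
contact_force: [-0.4, 0.0, -0.4]
gripper_width: 0.0294
```

```bash
python3 st.py
python3 - <<'E'
from meas import *
b=cap('scene');cv2.imwrite('pics/t3.png',cv2.resize(b['image'][200:380,85:285],(600,540),interpolation=cv2.INTER_CUBIC))
P=cloud(b);q=(P[...,1]>-.44)&(P[...,1]<-.37)&(P[...,0]>.5)&(P[...,0]<.58)&(P[...,2]>.06)&(P[...,2]<.1)
print(np.percentile(P[q],[2,50,98],axis=0).round(4),q.sum())
E
```

```text
tcp [ 0.5404 -0.4024  0.117 ] [180.    0.  -94.2] F [-0.4  0.  -0.4] M [ 0.087 -0.009  0.021] w 0.0294 j6 [-20.  26.  -8.  -0. -55.  16.] 46.35
[[ 0.5253 -0.4233  0.0846]
 [ 0.5507 -0.4212  0.0926]
 [ 0.5549 -0.4089  0.0997]] 106
```

Emit:
{"op": "step_arm", "data": {
  "increments": [
    {"tx": 0, "ty": 0, "tz": -35, "ax": 0, "ay": 0, "az": 0, "claw": -1},
    {"tx": 0, "ty": 0, "tz": -27, "ax": 0, "ay": 0, "az": 0, "claw": -1},
    {"tx": 0, "ty": 0, "tz": -11, "ax": 0, "ay": 0, "az": 0, "claw": -1},
    {"tx": 0, "ty": 0, "tz": -5, "ax": 0, "ay": 0, "az": 0, "claw": -1},
    {"tx": 0, "ty": 0, "tz": 0, "ax": 0, "ay": 0, "az": 0, "claw": -1}
  ],
  "newtons": 15
}}

```text
time_s: 46.9
tcp_pos: [0.5417, -0.4012, 0.0401]
eef_rot: [-180.0, -0.0, -94.0]
contact_force: [-0.0, 0.8, -0.1]
gripper_width: 0.0298
```

```bash
python3 st.py
```

```text
tcp [ 0.5417 -0.4012  0.0401] [-180.   -0.  -94.] F [-0.   0.8 -0.1] M [-0.002 -0.092  0.017] w 0.0298 j6 [-20.  31. -12.   0. -47.  16.] 46.9
```

Emit:
{"op": "step_arm", "data": {
  "increments": [
    {"tx": 0, "ty": 0, "tz": -1.5, "ax": 0, "ay": 0, "az": 0, "claw": -1},
    {"tx": 0, "ty": 0, "tz": 0, "ax": 0, "ay": 0, "az": 0, "claw": 0},
    {"tx": 0, "ty": 0, "tz": 0, "ax": 0, "ay": 0, "az": 0, "claw": 0},
    {"tx": 0, "ty": 0, "tz": 0, "ax": 0, "ay": 0, "az": 0, "claw": 0},
    {"tx": 0, "ty": 0, "tz": 40, "ax": 0, "ay": 0, "az": 0, "claw": 0.1},
    {"tx": 0, "ty": 0, "tz": 45, "ax": 0, "ay": 0, "az": 0, "claw": 0.1},
    {"tx": 0, "ty": 0, "tz": 45, "ax": 0, "ay": 0, "az": 0, "claw": 0.1},
    {"tx": 0, "ty": 0, "tz": 30, "ax": 0, "ay": 0, "az": 0, "claw": 0.1}
  ],
  "newtons": 15
}}

```text
time_s: 47.7
tcp_pos: [0.5419, -0.4023, 0.2023]
eef_rot: [-179.8, -0.1, -94.0]
contact_force: [0.2, -0.8, 0.1]
gripper_width: 0.0479
```

Emit:
{"op": "step_arm", "data": {
  "increments": [
    {"tx": -20, "ty": 45, "tz": 0, "ax": 0, "ay": 0, "az": 0, "claw": 0.1},
    {"tx": -20, "ty": 45, "tz": 0, "ax": 0, "ay": 0, "az": 0, "claw": 0.1},
    {"tx": 0, "ty": 45, "tz": 0, "ax": 0, "ay": 0, "az": 0, "claw": 0.1},
    {"tx": 0, "ty": 45, "tz": 0, "ax": 0, "ay": 0, "az": 0, "claw": 0.1},
    {"tx": 0, "ty": 45, "tz": 0, "ax": 0, "ay": 0, "az": 0, "claw": 0.1},
    {"tx": 0, "ty": 45, "tz": 0, "ax": 0, "ay": 0, "az": 0, "claw": 0.1},
    {"tx": 0, "ty": 0, "tz": 0, "ax": 0, "ay": 0, "az": 0, "claw": 0.1},
    {"tx": 0, "ty": 0, "tz": 0, "ax": 0, "ay": 0, "az": 0, "claw": 0.1},
    {"tx": 0, "ty": 0, "tz": 0, "ax": 0, "ay": 0, "az": 0, "claw": 0.1},
    {"tx": 0, "ty": 0, "tz": 0, "ax": 0, "ay": 0, "az": 0, "claw": 0.1}
  ],
  "newtons": 15
}}

```text
time_s: 48.7
tcp_pos: [0.501, -0.1326, 0.198]
eef_rot: [180.0, -0.0, -94.1]
contact_force: [-1.0, -0.6, 0.5]
gripper_width: 0.0481
```

```bash
python3 st.py; python3 tr.py
python3 - <<'E'
from meas import *
a=last('top');b=last('scene');P=cloud(a)
for k,mm in blobs(a,'red',.09,.16,30,P,(.3,.6,.1,.3)):print('handle',mm,rect(a,k,.134))
for k,mm in blobs(a,'blue',.09,.11,20,P,(.4,.6,.3,.5)): print('bar',mm.round(4),rect(a,k,.099))
o=np.zeros((600,800,3),np.uint8)
o[:384,:]=cv2.resize(b['image'],(800,600))[100:484];o[384:,:400]=cv2.resize(a['image'][190:255,85:205],(400,216),interpolation=cv2.INTER_CUBIC);o[384:,400:]=cv2.resize(a['image'][165:245,300:448],(400,216),interpolation=cv2.INTER_CUBIC)
cv2.imwrite('pics/final.png',o)
E
```

```text
tcp [ 0.501  -0.1326  0.198 ] [180.   -0.  -94.1] F [-1.  -0.6  0.5] M [ 0.087 -0.005 -0.018] w 0.0481 j6 [  7.   8. -23.   0. -59. -11.] 48.7
scene green [ 0.5531 -0.3031  0.0229] (550.2, -301.6, 44.0, 30.3, -4.3)
scene blue [ 0.5511 -0.3479  0.0234] (548.8, -345.4, 46.7, 29.1, 86.1)
scene white [ 0.5441 -0.4008  0.0239] (544.1, -400.4, 44.0, 26.6, 86.1)
bar [0.5016 0.382  0.0985] (502.8, 382.8, 40.9, 15.0, -2.2)
```

View pics/final.png

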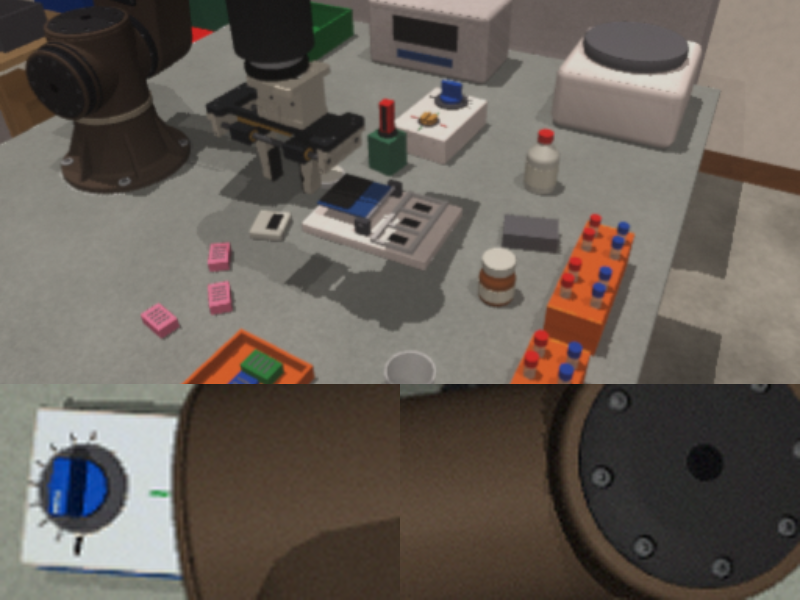

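All three cassettes are flat in the tray (tops about 0.023), the driver is standing, and the pedal is up with the knob at the mark. Before handing in I measure the slot angle, with the arm moved aside.

Emit:
{"op": "step_arm", "data": {
  "increments": [
    {"tx": 15, "ty": -25, "tz": 0, "ax": 0, "ay": 0, "az": 0, "claw": 0.1},
    {"tx": 15, "ty": -25, "tz": 0, "ax": 0, "ay": 0, "az": 0, "claw": 0.1},
    {"tx": 15, "ty": -25, "tz": 0, "ax": 0, "ay": 0, "az": 0, "claw": 0.1},
    {"tx": 15, "ty": -25, "tz": 0, "ax": 0, "ay": 0, "az": 0, "claw": 0.1},
    {"tx": 0, "ty": 0, "tz": 0, "ax": 0, "ay": 0, "az": 0, "claw": 0.1},
    {"tx": 0, "ty": 0, "tz": 0, "ax": 0, "ay": 0, "az": 0, "claw": 0.1}
  ],
  "newtons": 15
}}

```text
time_s: 49.4
tcp_pos: [0.5606, -0.2328, 0.1972]
eef_rot: [179.9, 0.0, -94.2]
contact_force: [-0.4, 0.7, -0.3]
gripper_width: 0.0484
```

```bash
python3 st.py
python3 - <<'E'
from meas import *
ims=[]
for i in range(6): c=cap('top'); ims.append(c['image'].astype(float))
g=np.mean(ims,0); P=cloud(c)
hs=cv2.cvtColor(g.astype(np.uint8),cv2.COLOR_BGR2HSV)
br=cv2.inRange(hs,(12,90,60),(28,255,255)); 
u,v=np.meshgrid(np.arange(512),np.arange(384)); 
X=onplane(c,np.c_[u.ravel(),v.ravel()],.067).reshape(384,512,3)
sel=(br>0)&(abs(X[...,0]-.496)<.025)&(abs(X[...,1]-.293)<.025)
k=X[sel][:,:2].mean(0);d=np.hypot(X[...,0]-k[0],X[...,1]-k[1])
gray=g[...,2]; i=(d<.013); print('disc',k*1000,sel.sum(),i.sum())
w=np.clip(np.percentile(gray[i],65)-gray[i],0,None)**2
Q=X[i][:,:2]*1000; m=(w[:,None]*Q).sum(0)/w.sum(); C=((Q-m)*w[:,None]).T@(Q-m)/w.sum()
e,V=np.linalg.eigh(C); print('slot dir',np.degrees(np.arctan2(V[1,1],V[0,1]))%180,e)
gm=cv2.inRange(hs,(50,80,40),(85,255,255)); q=(gm>0)&(d<.045)&(d>.017)
Y=onplane(c,np.c_[u[q],v[q]],.055)[:,:2]*1000; e,V=np.linalg.eigh(np.cov(Y.T)); print('green dir',np.degrees(np.arctan2(V[1,1],V[0,1]))%180,len(Y))
cv2.imwrite('pics/s.png',np.hstack([cv2.resize(g[200:245,120:165].astype(np.uint8),(450,450),interpolation=cv2.INTER_CUBIC),cv2.resize(g[165:245,345:445].astype(np.uint8),(350,450)) ]))
for name in('red',):
    for k,mm in blobs(c,'red',.09,.16,30,P,(.3,.6,.1,.3)):print('handle',mm.round(4),rect(c,k,.134))
E
```

```text
tcp [ 0.5606 -0.2328  0.1972] [179.9   0.  -94.2] F [-0.4  0.7 -0.3] M [ 0.142  0.031 -0.044] w 0.0484 j6 [ -4.  16. -12.  -0. -62.  -0.] 49.4
disc [495.95404022 291.932372  ] 155 84
slot dir 89.02980835777173 [ 8.03200375 39.37282031]
green dir 85.95668281207679 13
handle [0.4597 0.198  0.1338] (459.7, 197.9, 20.9, 18.0, 89.4)
```

View pics/s.png

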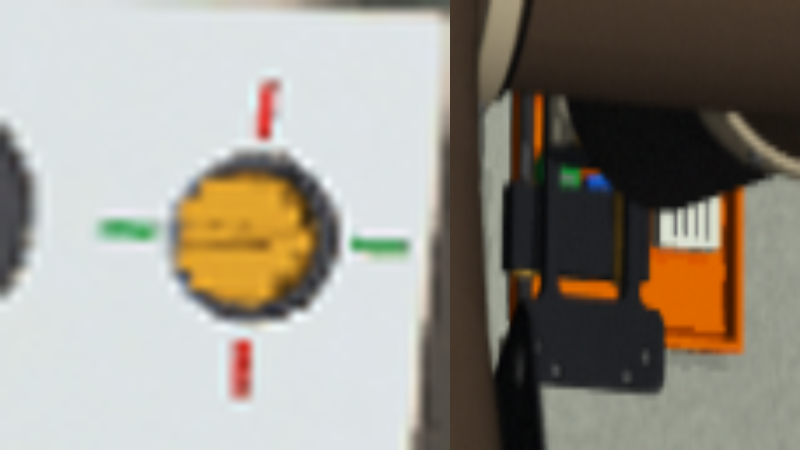

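Run:
```python
from meas import *
g=np.mean([cap('scene')['image'].astype(float) for i in range(6)],0);c=last('scene')
hs=cv2.cvtColor(g.astype(np.uint8),cv2.COLOR_BGR2HSV)
u,v=np.meshgrid(np.arange(512),np.arange(384));X=onplane(c,np.c_[u.ravel(),v.ravel()],.067).reshape(384,512,3)
d=np.hypot(X[...,0]-.4985,X[...,1]-.2925);i=d<.014;gray=g[...,2]
print(i.sum());w=np.clip(np.percentile(gray[i],60)-gray[i],0,None)**2
Q=X[i][:,:2]*1000;m=(w[:,None]*Q).sum(0)/w.sum();C=((Q-m)*w[:,None]).T@(Q-m)/w.sum();e,V=np.linalg.eigh(C);print(m,'slot',np.degrees(np.arctan2(V[1,1],V[0,1]))%180,e)
gm=cv2.inRange(hs,(50,60,40),(85,255,255));q=(gm>0)&(d<.045)&(d>.015)
Y=onplane(c,np.c_[u[q],v[q]],.055)[:,:2]*1000;e,V=np.linalg.eigh(np.cov(Y.T));print('green',np.degrees(np.arctan2(V[1,1],V[0,1]))%180,len(Y))
# same slot method on the saved crop of the very first top picture (slot then towards red)
im=cv2.imread('pics/top0.png');s=512/800
t=last('top');uu,vv=np.meshgrid(np.arange(190,265),np.arange(310,385))
X=onplane(t,np.c_[(uu.ravel()+.5)*s-.5,(vv.ravel()+.5)*s-.5],.067);d=np.hypot(X[:,0]-.4960,X[:,1]-.2919);i=d<.013
gr=im[vv,uu,2].ravel().astype(float);w=np.clip(np.percentile(gr[i],65)-gr[i],0,None)**2
Q=X[i][:,:2]*1000;m=(w[:,None]*Q).sum(0)/w.sum();C=((Q-m)*w[:,None]).T@(Q-m)/w.sum();e,V=np.linalg.eigh(C);print('initial slot',np.degrees(np.arctan2(V[1,1],V[0,1]))%180,e)
```

```text
33
[498.31150374 286.73389911] slot 66.37614286033082 [29.34165522 44.68286433]Traceback (most recent call last):
  File "<stdin>", line 9, in <module>
  File "h.py", line 13, in onplane
    o,d=rays(c,px); return o+d*((z-o[2])/d[:,2])[:,None]
        ~~~~^^^^^^
  File "h.py", line 8, in rays
    p=cv2.undistortPoints(np.array(px,float).reshape(-1,1,2),K(c),np.array(c['distortion'],float)).reshape(-1,2)
      ~~~~~~~~~~~~~~~~~~~^^^^^^^^^^^^^^^^^^^^^^^^^^^^^^^^^^^^^^^^^^^^^^^^^^^^^^^^^^^^^^^^^^^^^^^^^
cv2.error: OpenCV(4.12.0) /io/opencv/modules/calib3d/src/undistort.dispatch.cpp:347: error: (-215:Assertion failed) CV_IS_MAT(_src) && CV_IS_MAT(_dst) && (_src->rows == 1 || _src->cols == 1) && (_dst->rows == 1 || _dst->cols == 1) && _src->cols + _src->rows - 1 == _dst->rows + _dst->cols - 1 && (CV_MAT_TYPE(_src->type) == CV_32FC2 || CV_MAT_TYPE(_src->type) == CV_64FC2) && (CV_MAT_TYPE(_dst->type) == CV_32FC2 || CV_MAT_TYPE(_dst->type) == CV_64FC2) in function 'cvUndistortPointsInternal'
```

The scene view is too coarse for the slot angle (33 pixels). I rely on the top view (slot 89° against green marks 86°) and the 0.41 N m stop torque. The gripper is clear of everything, so I hand in.

```bash
python3 -c "
from plant import r
print(r.get_state()['time_s']); print(r.close_job())"
```

```text
50.0
the job is handed in; nothing more can be done
None
```

The job is done and handed in at 50 s, in the order asked. The one check that disagreed is the selector's slot angle.

**What I did:**
- **Counter knob:** turned about 137° counter-clockwise to its zero stop. The stop showed as a torque of -0.36 N m.
- **Selector:** turned clockwise with the screwdriver until the torque rose to 0.41 N m, against 0.06 N m friction. The screwdriver then went back in its stand.
- **Cassettes in the press:** blue, white and green were laid one per pocket. No yellow was present. Green had been knocked about 4 cm aside, so I found it again before picking it up.
- **Pedal:** pressed to its stop at 25 N with no further sinking, held for about 1.2 s, then released.
- **Cassettes to the tray:** all three were moved to the tray floor. White and blue lie crosswise to green.

**Last checks:**
- **Cassettes:** tops are 23–24 mm above the bench, so all three lie flat on the tray floor. Gaps between them are about 6–13 mm by the images.
- **Screwdriver:** standing in its stand.
- **Counter knob:** in line with the black mark, within about 2°.
- **Pedal:** back up, level by depth.
- **Bystanders and pink look-alikes:** the scene picture showed nothing out of place; I did not measure their positions. The robot touches nothing.
- **Selector slot, which disagreed:** the top view puts it about 3° off the line of the green marks. I took this as shading in a coarse image. The other camera was too coarse to settle it, so the stop torque is the stronger evidence.

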